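Fetch the check weight from behind the sample containers

TASK

The steel check weight stands at the back of the wooden board, hemmed in by the grain jar, the square canister and the bottle: first move all three containers onto the steel tray and stand them there upright, then set the weight down gently in the middle of the balance's pan, and only after that put each container back upright on the very spot on the board where it stood at the start. Never tip a container over, and leave the dish, the beaker and the scoop where they are.

Things in the scene. Friction and masses are not known exactly. Their poses are not given: they have to be found in the camera images.
- jar: Round jar full of grain, closed and rigid: straight sides 56 mm in diameter from the foot to 106 mm up (the top 16 mm of that is the green glass lid), then a ball knob 22 mm wide reaching 122 mm. About 0.25 kg. Origin: centre of its underside, z up. It stands on one of the three outer pads of the board.
- canister: Square metal canister, 50 x 50 mm and 115 mm tall, straight sides parallel to its x and y axes, steel lid flush with the sides. About 0.28 kg. Origin: centre of its underside, z up. It stands on one of the three outer pads of the board, its sides turned up to 0.15 rad from the board's.
- bottle: Brown bottle: body 50 mm in diameter up to 82 mm, a shoulder narrowing to a neck 26 mm wide at 97 mm, and a black cap 32 mm in diameter from 104 to 130 mm; it can be carried by the cap. About 0.25 kg. Origin: centre of its underside, z up. It stands on one of the three outer pads of the board.
- weight: Steel check weight: cylinder 38 mm in diameter and 42 mm tall, with a neck and a knob 26 mm wide on top (48 to 58 mm up). About 0.5 kg. Origin: centre of its underside, z up. It stands on the board's rear middle pad, with a container close on its left, right and front.
- board: Fixed wooden board, top 10 mm above the table, x -103 to 62 mm, y -98 to 98 mm, with a rail 30 mm tall along the back (x 52 to 62 mm). Origin at table height under the weight's place, z up, x away from the robot (turned up to 0.3 rad). Four black flat pads 66 mm wide at x,y = 0,0 (weight); 0,64; 0,-64; -64,0 mm (containers in any order, within 3 mm of the pad centres).
- tray: Fixed empty steel tray, the side area: 245 mm along its x by 130 mm along its y outside, walls 4 mm thick and 14 mm tall, inner floor 4 mm above the table. Origin: centre of its underside, z up. It lies to one side of the board, on the left or the right.
- balance: Fixed bench balance on the other side of the board: dark grey housing 50 mm tall (x -115 to 75 mm, y -85 to 85 mm), display towards the robot, and a round steel pan 116 mm in diameter whose top is 65 mm above the table and does not move. Origin: at table height straight under the centre of the pan, z up.
- dish: Flat clear dish with a little grain sealed in, 60 mm across and 14 mm tall, a bystander nearest the robot. Origin: centre of its underside.
- beaker: Glass beaker 60 mm across and 75 mm tall, a bystander beyond the board. Origin: centre of its underside.
- scoop: Steel spoon-shaped scoop 170 mm long lying on the table beyond the tray or balance, a bystander. Origin: under the middle of its length, x along it.
Mind the look-alikes: they are no part of the job. Of the things like the weight, leave any that is purple; of the rest the larger one is meant.

How it is judged (in metres and radians):
On the way, in this order (a step that is already met when the one before it is completed fails the run):
1. jar, canister and bottle all stand upright at rest on the tray's floor while the weight is still in its place (within 15 mm) (x of jar in the frame of tray between -0.118 and 0.118 m and y of jar in the frame of tray between -0.06 and 0.06 m and z of jar in the frame of tray between 0 and 0.01 m and angle between each of jar, canister, bottle's own z axis and vertical below 0.12 rad and linear speed of each of jar, canister, bottle below 0.03 m/s and x of canister in the frame of tray between -0.118 and 0.118 m and y of canister in the frame of tray between -0.06 and 0.06 m and z of canister in the frame of tray between 0 and 0.01 m and x of bottle in the frame of tray between -0.118 and 0.118 m and y of bottle in the frame of tray between -0.06 and 0.06 m and z of bottle in the frame of tray between 0 and 0.01 m and distance of weight from where it was at the start of the episode below 0.015 m), for 0.2 s.
2. the weight stands on the pan within 15 mm of its centre while the three containers are still standing on the tray (horizontal distance between weight and balance below 0.015 m and z of weight in the frame of balance between 0.06 and 0.07 m and angle between weight's own z axis and vertical below 0.1 rad and linear speed of each of weight, jar, canister, bottle below 0.03 m/s and x of jar in the frame of tray between -0.118 and 0.118 m and y of jar in the frame of tray between -0.06 and 0.06 m and z of jar in the frame of tray between 0 and 0.01 m and angle between each of jar, canister, bottle's own z axis and vertical below 0.12 rad and x of canister in the frame of tray between -0.118 and 0.118 m and y of canister in the frame of tray between -0.06 and 0.06 m and z of canister in the frame of tray between 0 and 0.01 m and x of bottle in the frame of tray between -0.118 and 0.118 m and y of bottle in the frame of tray between -0.06 and 0.06 m and z of bottle in the frame of tray between 0 and 0.01 m), for 0.2 s.
At the end, for the whole second after the job is handed in: The weight stands upright (within 0.1 rad) on the pan, within 15 mm of its centre, and the jar, canister and bottle each stand upright (within 0.1 rad) within 15 mm of where they stood at the start, whichever way they are turned; all released and at rest (horizontal distance between weight and balance below 0.015 m and z of weight in the frame of balance between 0.06 and 0.07 m and angle between each of weight, jar, canister, bottle's own z axis and vertical below 0.1 rad and linear speed of weight below 0.03 m/s and distance of each of jar, canister, bottle from where it was at the start of the episode below 0.015 m and linear speed of each of jar, canister, bottle below 0.02 m/s and angular speed of each of jar, canister, bottle below 0.2 rad/s); the robot touches nothing.
It fails at once if the jar, canister or bottle is tipped by more than 0.5 rad (angle between any of jar, canister, bottle's own z axis and vertical above 0.5 rad).
It fails at once if the weight is let go more than 15 mm above the pan (horizontal distance between weight and balance below 0.08 m and z of weight in the frame of balance above 0.08 m and contact force between weight and the fingers below 0.3 N).
It fails at once if the weight is pressed hard against the balance (more than 80 N) (contact force between weight and balance above 80 N).
It fails at once if the dish, beaker or scoop is moved by more than 15 mm (distance of any of dish, beaker, scoop from where it was at the start of the episode above 0.015 m).
It also fails if it takes over 144 s, if anything falls off the work surface, if the arm or the gripper's body presses on something with over 40 N, if the wrist force passes 120 N, or if a joint passes its speed limit or range.

ROBOT

A 6-joint arm with a two-finger parallel gripper is mounted at the origin on the work surface. World frame = base frame: x ahead of the robot, y to its left, z up, the work surface at z = 0. Lengths are in mm, angles in rad, forces in N, time in s.
With the tool pointing down it reaches from about 275 to 750 mm from the base axis. Payload 10.2 kg.
Tool frame: the origin (TCP) lies at the very end of the fingers, on their centre line; the grasp point (between the pads) lies 19 mm behind it; y points along the fingers, x is the direction in which the jaws open and shut, and the axes are right-handed (so a half turn about y gives the same grasp; the last joint's range is limited). The gripper opens to 85 mm and grips with 20 to 120 N. Pads are 22 mm wide; open, the fingers measure 114 mm over their backs; the gripper's body (76 mm by 85 mm) begins 54 mm behind the grasp point. The pads swing forward as they close: fully open they stand 13 mm farther back than shut.
Start: joints at [0.991, 0.313, 1.498, -0, 1.331, -0.223], TCP at [183.384, 491.937, 231.294] pointing down, gripper open.
Joint ranges: [-2.94, 2.94], [-0.97, 2.17], [0.19, 2.56], [-1.23, 4.37], [0.02, 3.11], [-2.88, 2.88]. Speed limits (rad/s): [2.39, 2.39, 3.01, 3.14, 3.14, 3.14].

INTERFACE

Orientations are given as a unit quaternion [w, x, y, z].
In Python, from rig import telemetry, imaging, ctrl gives the robot as it stands.
- The arm moves only by the shell command python3 -m handwheel 'ROWS' [FORCE]. ROWS is JSON, a list of rows, each an object with "delta_pos": the shift along the tool's x, y, z in cm, a list of three; "twist": the turn, a rotation vector about the tool's x, y, z in rad, a list of three; "jaw": the opening, from 0 (shut) to 1 (fully open). A call has exactly 10 rows; each row is the pose to reach, as a shift and turn from the pose commanded when the call began, along the tool's axes at that moment; what a row does not reach only later rows make up. A row lasts 1/12 s, in which the tool goes at most 41.7 mm and 7.16 degrees, less where a joint would pass 70% of its speed; a pose out of reach is approached as far as the arm can. A call with a gripper value outside its range is refused whole. The fingers move at their own pace and stop on an object; FORCE is the grip in N (left out, the last holds). Time passes only in rows, so rows that repeat a pose let the fingers close, or fill a call up. It gives the time, the measured TCP pose, the force and the opening at its end, in the units of the state.
- telemetry.sense(): the state, without advancing time (a new reading comes with each control period).
- imaging.capture(name): name is "scene" or "top"; returns a dict with "frame" (420x560x3 uint8, red, green, blue), "z_map" (420x560 float32, mm along the optical axis (not along the pixel's ray), 0 where there is no reading), "fx", "fy", "cx", "cy" (pixels), "rvec" (rotation vector, rad) and "tvec" (3), from world to camera coordinates, as OpenCV has them. Camera axes: x right, y down, z forward; pixel columns grow to the right and rows downward; lengths in mm; the calibration is good to about 2 mm. A picture is of the moment at which its call begins.
- ctrl.finish_job(): hands the job in, once; it reports no verdict.
The state is a dict: "time_s": time; "joints": joint angles; "dq": joint speeds; "tau": joint torques, N m; "eef_pos": TCP position; "ee_rot": TCP orientation; "force": force on the tool from outside, world axes, zero at the start; "wrist_torque": the same for the moment, N m; "grip_width": opening from 0.0 (shut) to 1.0 (fully open).
Only numpy, scipy, OpenCV 4.12 (cv2) and the standard library are available. Lean on these libraries where they do the work, as an engineer would, in place of code of your own. Each camera call takes 0.05 s, during which the arm holds its last target.

## Working session

There is one attempt and no reset: what is moved stays moved. The work goes in short steps, Python scripts to look and compute and a shell command to move; the robot and the scene stay as the last step left them, time stands still between calls to the robot, and variables do not carry over. Pictures are saved under pics/ and viewed, and the job is handed in when it is done.

```bash
ls; mkdir -p pics
python3 - <<'E'
from rig import telemetry, imaging, ctrl
import cv2, numpy as np
print(telemetry.sense())
for n in ("scene","top"):
    c=imaging.capture(n); cv2.imwrite(f"pics/{n}0.png",c["frame"][:,:,::-1]); np.savez(f"{n}0.npz",**c)
    print(n,c["fx"],c["fy"],c["cx"],c["cy"],c["rvec"],c["tvec"])
E
```

```text
pics
{'time_s': 0.0, 'joints': array([ 9.90576230e-01,  3.13434299e-01,  1.49844770e+00,  1.55249020e-06,
        1.33099643e+00, -2.23381776e-01]), 'dq': array([ 0.0005926 , -0.00055142, -0.00046202,  0.00045873,  0.00030574,
       -0.00034919]), 'tau': array([ 1.58548746e-04, -4.12265396e+01, -2.59740740e+01, -1.56199385e-04,
        4.16933544e-03, -6.40763687e-06]), 'eef_pos': array([183.24520721, 491.7039468 , 230.73911227]), 'ee_rot': array([-0.58063008,  0.58096936,  0.40290377, -0.40374728]), 'force': array([ 0.23422606, -0.06322589,  0.03801443]), 'wrist_torque': array([-0.04058962,  0.00417614, -0.0677915 ]), 'grip_width': 1.0018539946893754}
scene 410.88842964928 410.88842964928 282.6031664741986 210.4260720377241 [ 2.07862798  1.27137658 -0.49048427] [-281.72861067 -350.93085099 1181.06346736]
top 404.4535728241063 404.4535728241063 278.12664179643525 213.06162833359818 [ 2.12205305 -2.17979898  0.15836427] [ 14.85565823 601.74928156 910.06971876]
```

View pics/scene0.png

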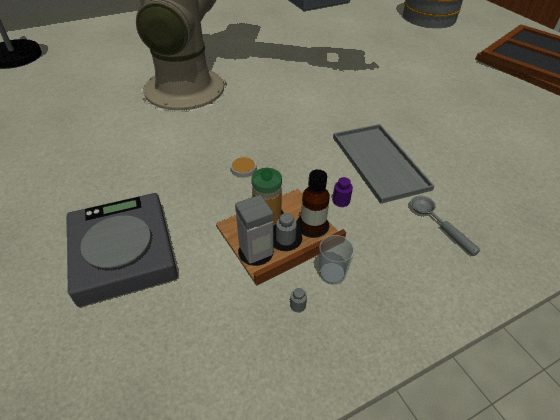

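View pics/top0.png

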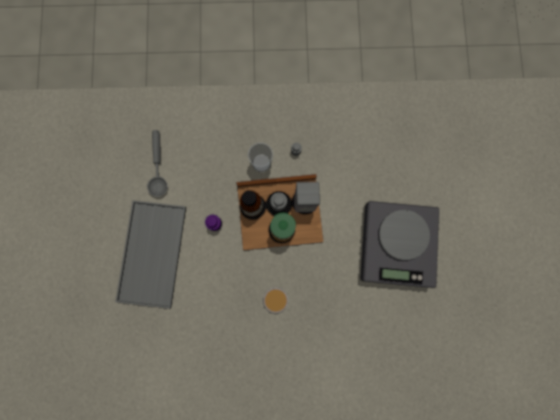

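```bash
cat > h.py <<'E'
import numpy as np, cv2
from scipy.spatial.transform import Rotation as R
def tool(s):
    q=s['ee_rot']; return R.from_quat([q[1],q[2],q[3],q[0]]).as_matrix()
def cam(c):
    M=cv2.Rodrigues(np.asarray(c['rvec'],float))[0]; t=np.asarray(c['tvec'],float).ravel()
    return M,t
def cloud(c):
    M,t=cam(c); z=c['z_map'].astype(float); v,u=np.mgrid[:z.shape[0],:z.shape[1]]
    P=np.stack([(u-c['cx'])/c['fx']*z,(v-c['cy'])/c['fy']*z,z],-1)
    return (P-t)@M, z>0
def ray(c,u,v,h):
    M,t=cam(c); d=M.T@np.array([(u-c['cx'])/c['fx'],(v-c['cy'])/c['fy'],1]); o=-M.T@t
    return o+d*(h-o[2])/d[2]
def proj(c,p):
    M,t=cam(c); q=M@np.asarray(p,float)+t; return c['fx']*q[0]/q[2]+c['cx'],c['fy']*q[1]/q[2]+c['cy']
E
python3 - <<'E'
from h import *
from rig import telemetry
s=telemetry.sense(); print(tool(s).round(3))
for n in ("scene","top"):
    c=dict(np.load(n+"0.npz")); M,t=cam(c); print(n,"cam centre",-M.T@t)
E
```

```text
[[ 0.349 -0.001 -0.937]
 [ 0.937 -0.001  0.349]
 [-0.001 -1.     0.   ]]
scene cam centre [1074.67868582 -252.41838421  615.45517118]
top cam centre [468.21826939   6.244772   985.53662361]
```

Run:
```python
from h import *
for n in ("scene","top"):
    c=dict(np.load(n+"0.npz"))
    P,ok=cloud(c); print(n,"base px",proj(c,[0,0,0]),"tcp px",proj(c,[183,492,231]), ok.mean())
    # table height
    m=ok&(abs(P[...,2])<15)&(P[...,0]>300)&(P[...,0]<700); print("table z",np.median(P[...,2][m]),m.sum())
    if n=="top":
        for (u,v) in [(216,223),(279,200),(297,150),(282,226),(307,197),(250,203),(404,235),(275,300),(261,160),(152,255)]:
            print((u,v),P[v,u].round(1), c['frame'][v,u])
    else:
        for (u,v) in [(343,190),(286,230),(298,299),(267,178),(254,206),(318,180),(117,241),(243,166),(335,258),(381,160)]:
            print((u,v),P[v,u].round(1), c['frame'][v,u])
```

```text
scene base px (np.float64(184.59062978669704), np.float64(88.33828398598952)) tcp px (np.float64(376.32414473473654), np.float64(-2.330172805532044)) 0.9959608843537415
table z 0.5308407545315508 64622
(343, 190) [597.3 144.5  43.3] [63 16 88]
(286, 230) [646.7 -12.6  51.5] [ 97 102  97]
(298, 299) [771.8 -55.9  30.9] [63 68 64]
(267, 178) [575.8 -15.6 122.3] [31 73 39]
(254, 206) [632.  -67.  125.4] [93 99 93]
(318, 180) [637.6  52.4 140.1] [8 7 2]
(117, 241) [ 551.  -289.2   67.2] [92 98 93]
(243, 166) [407.2   5.2  15.3] [138  99  41]
(335, 258) [720.3  50.2  17.2] [86 88 83]
(381, 160) [517.2 309.5   2.8] [ 96 100  96]
top base px (np.float64(284.7287997668579), np.float64(480.49130086594846)) tcp px (np.float64(1.4761233879585802), np.float64(443.7713987239216)) 0.9960671768707483
table z 0.23460430517656425 83574
(216, 223) [580.5 142.9  56.9] [55 23 69]
(279, 200) [628.3  -3.9  69.6] [103 104 100]
(297, 150) [755.1 -51.1  39.3] [65 65 63]
(282, 226) [561.4  -8.1 131. ] [43 82 51]
(307, 197) [623.5 -63.9 125.8] [102 101  98]
(250, 203) [610.9  58.3 141.8] [16 14 16]
(404, 235) [ 540.5 -287.2   64.9] [95 96 92]
(275, 300) [399.4  11.4  12.5] [132  99  53]
(261, 160) [742.   37.5   5.1] [110 110 108]
(152, 255) [513.2 304.5   6.7] [90 91 88]
```

```bash
cat > meas.py <<'E'
from h import *
from scipy.optimize import least_squares
def clouds(tag):
    out=[]
    for n in ("scene","top"):
        c=dict(np.load(f"{n}{tag}.npz")) if isinstance(tag,str) else tag[n]
        P,ok=cloud(c); out.append((P[ok],c['frame'][ok]))
    return out
def circ(P,c0,r,z0,z1,rad):
    m=(np.hypot(P[:,0]-c0[0],P[:,1]-c0[1])<rad)&(P[:,2]>z0)&(P[:,2]<z1); Q=P[m,:2]
    if len(Q)<8: return None
    f=least_squares(lambda p:np.hypot(Q[:,0]-p[0],Q[:,1]-p[1])-r,c0,loss='soft_l1',f_scale=1.5)
    return f.x.round(1),len(Q),round(float(np.median(abs(f.fun))),2)
E
python3 - <<'E'
from meas import *
C=clouds("0")
for n,(P,F) in zip(("scene","top"),C):
    print(n)
    print(" jar side",circ(P,[560,-8],28,45,112,36)," bottle body",circ(P,[621,58],25,30,88,31)," cap",circ(P,[621,58],16,117,136,22))
    print(" weight",circ(P,[628,-4],19,25,50,24)," knob",circ(P,[628,-4],13,58,70,20))
    for nm,c0,z0,z1,rad in [("jarlid",[560,-8],112,120,40),("knobtop",[560,-8],124,140,20),("captop",[621,58],136,146,25),("canistertop",[623,-64],119,130,45),("weighttop",[628,-4],63,74,20)]:
        m=(np.hypot(P[:,0]-c0[0],P[:,1]-c0[1])<rad)&(P[:,2]>z0)&(P[:,2]<z1)
        Q=P[m]
        if len(Q)>3:
            rr=cv2.minAreaRect(Q[:,:2].astype(np.float32))
            print(" ",nm,len(Q),Q.mean(0).round(1),"rect",np.round(rr[0],1),np.round(rr[1],1),round(rr[2],1))
E
```

```text
scene
 jar side (array([565.8, -12.4]), 444, 0.42)  bottle body (array([625.8,  58.8]), 550, 0.41)  cap (array([625.5,  59. ]), 141, 0.48)
 weight (array([631.8,  -5.3]), 165, 0.41)  knob (array([631.3,  -5. ]), 139, 2.32)
  jarlid 419 [571.5 -15.1 116.2] rect [567.1 -12.8] [54.7 54.8] 52.4
  knobtop 79 [570.1 -14.1 128.7] rect [568.9 -13.2] [19.8 15.1] 64.5
  captop 197 [628.   57.4 139.9] rect [626.7  58. ] [31.3 30.6] 3.6
  canistertop 708 [637.5 -70.6 124.8] rect [635.2 -69.4] [49.5 50.7] 89.8
  weighttop 131 [634.6  -6.9  67.8] rect [633.6  -5.9] [23.7 24.9] 16.9
top
 jar side (array([564.5, -10.7]), 54, 0.13)  bottle body (array([623.7,  60.8]), 74, 0.22)  cap (array([624.3,  60.9]), 23, 0.27)
 weight (array([630.8,  -3.2]), 37, 0.34)  knob (array([632.4,  -2.7]), 93, 3.83)
  jarlid 424 [564.  -10.4 115.8] rect [564.4 -10.5] [52.  54.9] 88.5
  knobtop 71 [563.9 -10.9 128.7] rect [564.5 -10.9] [18.5 20. ] 42.8
  captop 169 [623.6  60.7 139.9] rect [624.   60.4] [30.  30.8] 87.2
  canistertop 515 [631.5 -66.7 124.5] rect [631.9 -66.8] [50.5 49.8] 0.4
  weighttop 95 [629.7  -3.5  67.3] rect [629.2  -4. ] [23.1 23.3] 88.3
```

Run:
```python
import cv2
for n,(x0,x1,y0,y1) in {"scene":(200,400,150,310),"top":(200,360,140,290)}.items():
    im=cv2.imread(f"pics/{n}0.png")[y0:y1,x0:x1]
    im=cv2.resize(im,None,fx=3.7,fy=3.7,interpolation=cv2.INTER_CUBIC); cv2.imwrite(f"pics/{n}0z.png",cv2.convertScaleAbs(im,alpha=1.6)); print(im.shape)
```

```text
(592, 740, 3)
(555, 592, 3)
```

Run:
```python
from meas import *
for n in ("scene","top"):
    c=dict(np.load(n+"0.npz")); P,ok=cloud(c)
    m=ok&(np.hypot(P[...,0]-545,P[...,1]+287)<75)&(P[...,2]>58)&(P[...,2]<72)
    Q=P[m]; ce,r=cv2.minEnclosingCircle(Q[:,:2].astype(np.float32)); print(n,"pan",np.round(ce,1),round(r,1),"mean",Q.mean(0).round(1),len(Q))
    w=ok&(abs(P[...,0]-513)<160)&(abs(P[...,1]-306)<100)&(P[...,2]>8)&(P[...,2]<25)
    Q=P[w].astype(np.float32); nl,lab,st,_=cv2.connectedComponentsWithStats(cv2.dilate(w.astype(np.uint8),np.ones((3,3))))
    k=1+np.argmax(st[1:,4]); Q=P[w&(lab==k)]
    rr=cv2.minAreaRect(Q[:,:2].astype(np.float32)); print(" tray",len(Q),np.round(rr[0],1),np.round(rr[1],1),round(rr[2],2),"zmed",np.median(Q[:,2]).round(1))
    print(np.round(cv2.boxPoints(rr),0).tolist())
    # purple & scoop & others
    hsv=cv2.cvtColor(c['frame'],cv2.COLOR_RGB2HSV)
    pm=ok&(hsv[...,0]>130)&(hsv[...,0]<160)&(hsv[...,1]>100); print(" purple",P[pm].mean(0).round(1),P[pm].min(0).round(0),P[pm].max(0).round(0))
```

```text
scene pan [ 544.  -290.9] 58.8 mean [ 548.1 -292.    65.5] 2854
 tray 802 [518.5 303.2] [132.9 250. ] 82.02 zmed 12.7
[[386.0, 255.0], [633.0, 220.0], [652.0, 352.0], [404.0, 386.0]]
 purple [442.6  48.5  36. ] [-496. -456.    1.] [660. 170. 142.]
top pan [ 542.4 -289. ] 58.4 mean [ 541.2 -288.3   64.7] 1996
 tray 716 [516.9 305.9] [132.5 245.1] 81.79 zmed 13.5
[[386.0, 258.0], [629.0, 223.0], [648.0, 354.0], [405.0, 389.0]]
 purple [583.1 150.9  50.1] [568. 136.  33.] [602. 169.  62.]
```

View pics/scene0z.png

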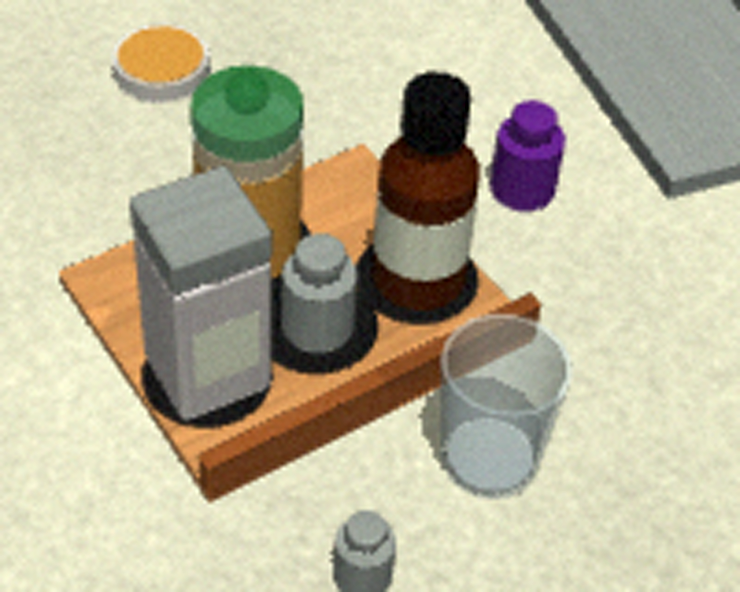

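```bash
cat > go.py <<'E'
import sys; from h import *; from rig import telemetry
# python3 go.py x y z [yawdeg of tool x]
s=telemetry.sense(); T=tool(s); p=np.array(s['eef_pos'])
print("t",round(s['time_s'],2),"tcp",p.round(1),"yaw",round(np.degrees(np.arctan2(T[1,0],T[0,0])),2),"tilt",np.degrees(np.arccos(-T[2,1])).round(2),"grip",round(s['grip_width'],3),"F",np.round(s['force'],1))
if len(sys.argv)>3:
    g=np.array(list(map(float,sys.argv[1:4]))); yaw=np.radians(float(sys.argv[4]) if len(sys.argv)>4 else 90)
    G=np.array([[np.cos(yaw),0,-np.sin(yaw)],[np.sin(yaw),0,np.cos(yaw)],[0,-1,0]])
    print("delta_cm",(T.T@(g-p)/10).round(2).tolist(),"twist",R.from_matrix(T.T@G).as_rotvec().round(3).tolist())
E
python3 go.py 624.8 59.9 250 90
```

```text
t 0.1 tcp [183.3 491.7 230.8] yaw 69.56 tilt 0.06 grip 0.999 F [-0.6  0.5 -0.1]
delta_cm [-25.04, -1.91, -56.46] twist [-0.0, -0.357, -0.001]
```

```bash
python3 -m handwheel '[{"delta_pos":[-1.5,-0.1,-3.4],"twist":[0,-0.04,0],"jaw":1},{"delta_pos":[-3,-0.2,-6.8],"twist":[0,-0.08,0],"jaw":1},{"delta_pos":[-4.5,-0.3,-10.2],"twist":[0,-0.12,0],"jaw":1},{"delta_pos":[-6,-0.4,-13.6],"twist":[0,-0.16,0],"jaw":1},{"delta_pos":[-7.5,-0.5,-17],"twist":[0,-0.2,0],"jaw":1},{"delta_pos":[-9,-0.6,-20.4],"twist":[0,-0.24,0],"jaw":1},{"delta_pos":[-10.5,-0.7,-23.8],"twist":[0,-0.28,0],"jaw":1},{"delta_pos":[-12,-0.8,-27.2],"twist":[0,-0.32,0],"jaw":1},{"delta_pos":[-13.5,-1,-30.6],"twist":[0,-0.357,0],"jaw":1},{"delta_pos":[-15,-1.1,-34],"twist":[0,-0.357,0],"jaw":1}]' 40; python3 go.py 624.8 59.9 250 90
```

```text
time_s: 0.93
eef_pos: [450.6, 231.0, 242.3]
ee_rot: [0.5, -0.499, -0.5, 0.501]
force: [1.4, 0.8, -0.3]
grip_width: 0.998
t 0.93 tcp [450.6 231.  242.3] yaw 90.12 tilt 0.01 grip 0.998 F [ 1.4  0.8 -0.3]
delta_cm [-17.15, -0.77, -17.39] twist [-0.0, 0.002, -0.0]
```

```bash
python3 -m handwheel '[{"delta_pos":[-2.5,-0.1,-2.5],"twist":[0,0,0],"jaw":0.8},{"delta_pos":[-5,-0.2,-5],"twist":[0,0,0],"jaw":0.8},{"delta_pos":[-7.5,-0.3,-7.5],"twist":[0,0,0],"jaw":0.8},{"delta_pos":[-10,-0.4,-10],"twist":[0,0,0],"jaw":0.8},{"delta_pos":[-12.5,-0.5,-12.5],"twist":[0,0,0],"jaw":0.8},{"delta_pos":[-15,-0.6,-15],"twist":[0,0,0],"jaw":0.8},{"delta_pos":[-16.5,-0.7,-16.5],"twist":[0,0,0],"jaw":0.8},{"delta_pos":[-17.15,-0.75,-17.4],"twist":[0,0,0],"jaw":0.8},{"delta_pos":[-17.15,-0.75,-17.4],"twist":[0,0,0],"jaw":0.8},{"delta_pos":[-17.15,-0.75,-17.4],"twist":[0,0,0],"jaw":0.8}]'; python3 go.py 624.8 59.9 110 90
```

```text
time_s: 1.77
eef_pos: [623.4, 61.2, 249.1]
ee_rot: [0.5, -0.5, -0.5, 0.5]
force: [0.2, -0.4, -0.9]
grip_width: 0.802
t 1.77 tcp [623.4  61.2 249.1] yaw 89.99 tilt 0.07 grip 0.802 F [ 0.2 -0.4 -0.9]
delta_cm [-0.13, 13.91, -0.16] twist [-0.001, -0.0, 0.0]
```

```bash
python3 go.py 624.8 59.9 110 90
python3 - <<'E'
from rig import imaging; import cv2, numpy as np
for n in ("scene","top"):
    c=imaging.capture(n); cv2.imwrite(f"pics/{n}1.png",c["frame"][:,:,::-1]); np.savez(f"{n}1.npz",**c)
E
python3 go.py 624.8 59.9 110 90
```

```text
t 1.77 tcp [623.4  61.2 249.1] yaw 89.99 tilt 0.07 grip 0.802 F [ 0.2 -0.4 -0.9]
delta_cm [-0.13, 13.91, -0.16] twist [-0.001, -0.0, 0.0]
t 1.87 tcp [623.   62.  249.8] yaw 90.06 tilt 0.03 grip 0.798 F [-0.6 -0.   0.3]
delta_cm [-0.21, 13.98, -0.19] twist [-0.0, 0.001, 0.0]
```

View pics/scene1.png

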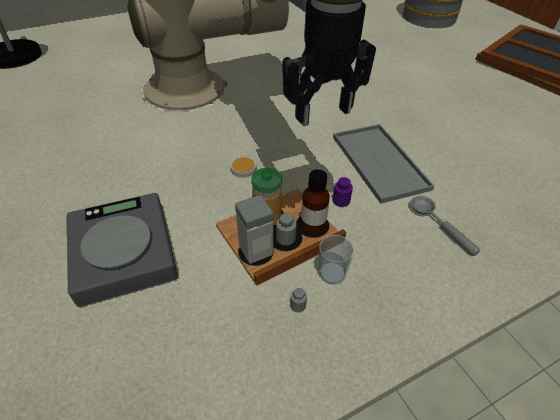

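Run:
```python
from meas import *
for n in ("scene","top"):
    c=dict(np.load(n+"1.npz")); print(n,proj(c,[623,62,250]), proj(c,[450,231,242]))
    P,ok=cloud(c)
    m=ok&(P[...,2]>160)&(P[...,0]>300)
    Q=P[m]; print(len(Q),Q.min(0).round(0) if len(Q) else None,Q.max(0).round(0) if len(Q) else None)
    if n=="scene":
        for u,v in [(303,118),(347,108),(330,50)]: print(P[v,u].round(0))
```

```text
scene (np.float64(323.9862568362018), np.float64(120.16085794708832)) (np.float64(351.0295631750484), np.float64(56.981053346175884))
6978 [597.  -9. 256.] [664. 129. 441.]
[629.  20. 270.]
[634.  95. 269.]
[652.  40. 379.]
top (np.float64(244.13701679514952), np.float64(186.96819427647281)) (np.float64(152.52420876367762), np.float64(284.04343710965077))
32161 [324.  -7. 263.] [670. 139. 609.]
```

View pics/top1.png

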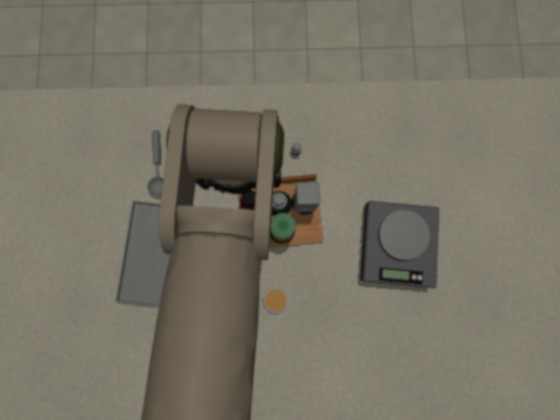

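```bash
python3 -m handwheel '[{"delta_pos":[-0.15,2,-0.15],"twist":[0,0,0],"jaw":0.8},{"delta_pos":[-0.15,4.5,-0.15],"twist":[0,0,0],"jaw":0.8},{"delta_pos":[-0.15,7,-0.15],"twist":[0,0,0],"jaw":0.8},{"delta_pos":[-0.15,9.5,-0.15],"twist":[0,0,0],"jaw":0.8},{"delta_pos":[-0.15,11.5,-0.15],"twist":[0,0,0],"jaw":0.8},{"delta_pos":[-0.15,13,-0.15],"twist":[0,0,0],"jaw":0.8},{"delta_pos":[-0.15,13.9,-0.15],"twist":[0,0,0],"jaw":0.8},{"delta_pos":[-0.15,13.9,-0.15],"twist":[0,0,0],"jaw":0.8},{"delta_pos":[-0.15,13.9,-0.15],"twist":[0,0,0],"jaw":0.8},{"delta_pos":[-0.15,13.9,-0.15],"twist":[0,0,0],"jaw":0.8}]'; python3 go.py 624.8 59.9 110 90
python3 - <<'E'
from rig import imaging; import cv2, numpy as np
c=imaging.capture("scene"); im=c["frame"][80:300,200:420,::-1]; cv2.imwrite("pics/s2.png",cv2.convertScaleAbs(cv2.resize(im,None,fx=2.7,fy=2.7),alpha=1.6))
E
```

```text
time_s: 2.7
eef_pos: [625.6, 59.9, 112.2]
ee_rot: [-0.499, 0.5, 0.501, -0.5]
force: [-0.5, -0.2, -0.0]
grip_width: 0.798
t 2.7 tcp [625.6  59.9 112.2] yaw 90.03 tilt 0.12 grip 0.798 F [-0.5 -0.2 -0. ]
delta_cm [-0.0, 0.22, 0.08] twist [0.002, 0.001, -0.0]
```

View pics/s2.png

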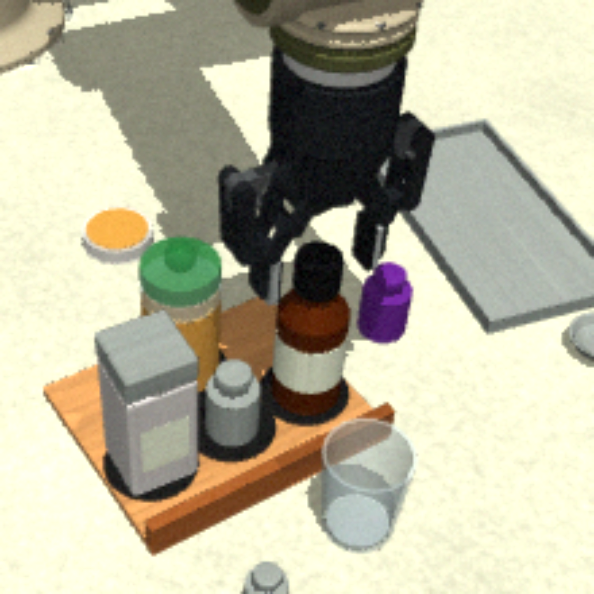

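```bash
python3 -m handwheel '[{"delta_pos":[0,0,0],"twist":[0,0,0],"jaw":0.3},{"delta_pos":[0,0,0],"twist":[0,0,0],"jaw":0.3},{"delta_pos":[0,0,0],"twist":[0,0,0],"jaw":0.2},{"delta_pos":[0,0,0],"twist":[0,0,0],"jaw":0.2},{"delta_pos":[0,0,0],"twist":[0,0,0],"jaw":0.2},{"delta_pos":[0,0,0],"twist":[0,0,0],"jaw":0.2},{"delta_pos":[0,0,0],"twist":[0,0,0],"jaw":0.2},{"delta_pos":[0,0,0],"twist":[0,0,0],"jaw":0.2},{"delta_pos":[0,-0.3,0],"twist":[0,0,0],"jaw":0.2},{"delta_pos":[0,-0.6,0],"twist":[0,0,0],"jaw":0.2}]' 40; python3 go.py 592 294 250 90
```

```text
time_s: 3.58
eef_pos: [624.6, 59.7, 116.1]
ee_rot: [0.5, -0.499, -0.5, 0.5]
force: [-0.5, 0.3, -2.5]
grip_width: 0.364
t 3.58 tcp [624.6  59.7 116.1] yaw 90.01 tilt 0.11 grip 0.364 F [-0.5  0.3 -2.5]
delta_cm [23.44, -13.38, 3.28] twist [-0.002, 0.0, 0.0]
```

```bash
python3 -m handwheel '[{"delta_pos":[0,-1,0],"twist":[0,0,0],"jaw":0.2},{"delta_pos":[0,-2.5,0],"twist":[0,0,0],"jaw":0.2},{"delta_pos":[0,-4.5,0],"twist":[0,0,0],"jaw":0.2},{"delta_pos":[0,-6.5,0],"twist":[0,0,0],"jaw":0.2},{"delta_pos":[0.7,-8,0.1],"twist":[0,0,0],"jaw":0.2},{"delta_pos":[2,-9,0.3],"twist":[0,0,0],"jaw":0.2},{"delta_pos":[4,-9,0.6],"twist":[0,0,0],"jaw":0.2},{"delta_pos":[6.3,-9,0.9],"twist":[0,0,0],"jaw":0.2},{"delta_pos":[8.8,-9,1.2],"twist":[0,0,0],"jaw":0.2},{"delta_pos":[11.3,-9,1.6],"twist":[0,0,0],"jaw":0.2}]' && python3 -m handwheel '[{"delta_pos":[2.5,0,0.3],"twist":[0,0,0],"jaw":0.2},{"delta_pos":[5,0,0.7],"twist":[0,0,0],"jaw":0.2},{"delta_pos":[7.5,0,1],"twist":[0,0,0],"jaw":0.2},{"delta_pos":[9.5,0,1.3],"twist":[0,0,0],"jaw":0.2},{"delta_pos":[11,0,1.5],"twist":[0,0,0],"jaw":0.2},{"delta_pos":[12,0,1.65],"twist":[0,0,0],"jaw":0.2},{"delta_pos":[12.1,1,1.7],"twist":[0,0,0],"jaw":0.2},{"delta_pos":[12.1,2,1.7],"twist":[0,0,0],"jaw":0.2},{"delta_pos":[12.1,3,1.7],"twist":[0,0,0],"jaw":0.2},{"delta_pos":[12.1,3,1.7],"twist":[0,0,0],"jaw":0.2}]' ; python3 go.py 592 294 104 90
```

```text
time_s: 4.42
eef_pos: [608.5, 174.4, 206.7]
ee_rot: [0.5, -0.5, -0.5, 0.5]
force: [0.7, -0.3, -2.6]
grip_width: 0.362
time_s: 5.25
eef_pos: [591.3, 292.3, 173.4]
ee_rot: [0.501, -0.499, -0.498, 0.501]
force: [-0.4, 0.0, -3.0]
grip_width: 0.363
t 5.25 tcp [591.3 292.3 173.4] yaw 89.93 tilt 0.31 grip 0.363 F [-0.4  0.  -3. ]
delta_cm [0.19, 6.94, -0.11] twist [-0.005, -0.001, -0.002]
```

```bash
python3 -m handwheel '[{"delta_pos":[0.1,1.5,0],"twist":[0,0,0],"jaw":0.2},{"delta_pos":[0.1,3,0],"twist":[0,0,0],"jaw":0.2},{"delta_pos":[0.1,4.5,0],"twist":[0,0,0],"jaw":0.2},{"delta_pos":[0.1,5.5,0],"twist":[0,0,0],"jaw":0.2},{"delta_pos":[0.1,6.2,0],"twist":[0,0,0],"jaw":0.2},{"delta_pos":[0.1,6.5,0],"twist":[0,0,0],"jaw":0.2},{"delta_pos":[0.1,6.7,0],"twist":[0,0,0],"jaw":0.2},{"delta_pos":[0.1,6.8,0],"twist":[0,0,0],"jaw":0.2},{"delta_pos":[0.1,6.8,0],"twist":[0,0,0],"jaw":0.2},{"delta_pos":[0.1,6.8,0],"twist":[0,0,0],"jaw":0.2}]' ; python3 go.py 592 294 104 90
python3 - <<'E'
from rig import imaging; import cv2, numpy as np
c=imaging.capture("scene"); np.savez("scene3.npz",**c); im=c["frame"][60:280,270:490,::-1]; cv2.imwrite("pics/s3.png",cv2.convertScaleAbs(cv2.resize(im,None,fx=2.7,fy=2.7),alpha=1.6))
from meas import *
P,ok=cloud(c); print(circ(P[ok],[592,294],25,25,85,40))
E
```

```text
time_s: 6.08
eef_pos: [592.3, 294.8, 109.4]
ee_rot: [-0.5, 0.5, 0.5, -0.5]
force: [0.1, -0.4, -3.0]
grip_width: 0.361
t 6.08 tcp [592.3 294.8 109.4] yaw 90.01 tilt 0.06 grip 0.361 F [ 0.1 -0.4 -3. ]
delta_cm [-0.08, 0.54, 0.03] twist [0.001, 0.0, 0.0]
(array([593. , 293.8]), 538, 0.66)
```

View pics/s3.png

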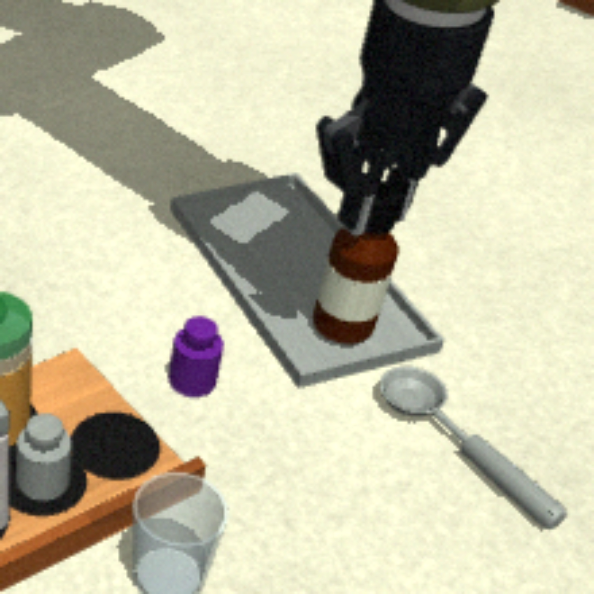

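Bottle hangs upright just over the tray floor around pixel (350,320) of the crop. Lowering the last few mm.

```bash
python3 -m handwheel '[{"delta_pos":[0,0.1,0],"twist":[0,0,0],"jaw":0.2},{"delta_pos":[0,0.2,0],"twist":[0,0,0],"jaw":0.2},{"delta_pos":[0,0.3,0],"twist":[0,0,0],"jaw":0.2},{"delta_pos":[0,0.35,0],"twist":[0,0,0],"jaw":0.2},{"delta_pos":[0,0.4,0],"twist":[0,0,0],"jaw":0.2},{"delta_pos":[0,0.4,0],"twist":[0,0,0],"jaw":0.2},{"delta_pos":[0,0.4,0],"twist":[0,0,0],"jaw":0.2},{"delta_pos":[0,0.4,0],"twist":[0,0,0],"jaw":0.2},{"delta_pos":[0,0.4,0],"twist":[0,0,0],"jaw":0.2},{"delta_pos":[0,0.4,0],"twist":[0,0,0],"jaw":0.2}]' ; python3 go.py 592 294 104 90
```

```text
time_s: 6.97
eef_pos: [592.3, 294.7, 105.4]
ee_rot: [-0.5, 0.5, 0.5, -0.5]
force: [-0.9, -0.4, 5.7]
grip_width: 0.363
t 6.97 tcp [592.3 294.7 105.4] yaw 90.01 tilt 0.05 grip 0.363 F [-0.9 -0.4  5.7]
delta_cm [-0.07, 0.14, 0.03] twist [0.001, 0.0, 0.0]
```

```bash
python3 -m handwheel '[{"delta_pos":[0,0,0],"twist":[0,0,0],"jaw":0.45},{"delta_pos":[0,0,0],"twist":[0,0,0],"jaw":0.6},{"delta_pos":[0,0,0],"twist":[0,0,0],"jaw":0.8},{"delta_pos":[0,0,0],"twist":[0,0,0],"jaw":0.8},{"delta_pos":[0,0,0],"twist":[0,0,0],"jaw":0.8},{"delta_pos":[0,-1,0],"twist":[0,0,0],"jaw":0.8},{"delta_pos":[0,-3,0],"twist":[0,0,0],"jaw":0.8},{"delta_pos":[0,-6,0],"twist":[0,0,0],"jaw":0.8},{"delta_pos":[0,-9.5,0],"twist":[0,0,0],"jaw":0.8},{"delta_pos":[0,-13,0],"twist":[0,0,0],"jaw":0.8}]' ; python3 go.py 633.5 -68.1 235 90
```

```text
time_s: 7.8
eef_pos: [591.7, 294.6, 237.0]
ee_rot: [0.5, -0.5, -0.5, 0.5]
force: [-0.1, 0.5, 0.3]
grip_width: 0.801
t 7.8 tcp [591.7 294.6 237. ] yaw 90.01 tilt 0.01 grip 0.801 F [-0.1  0.5  0.3]
delta_cm [-36.27, 0.2, -4.17] twist [-0.0, 0.0, -0.0]
```

```bash
python3 -m handwheel '[{"delta_pos":[-2,0,-0.2],"twist":[0,0,0],"jaw":1},{"delta_pos":[-5.5,0,-0.6],"twist":[0,0,0],"jaw":1},{"delta_pos":[-9.5,0,-1.1],"twist":[0,0,0],"jaw":1},{"delta_pos":[-13.5,0,-1.5],"twist":[0,0,0],"jaw":1},{"delta_pos":[-17.5,0,-2],"twist":[0,0,0],"jaw":1},{"delta_pos":[-21.5,0,-2.5],"twist":[0,0,0],"jaw":1},{"delta_pos":[-25.5,0,-2.9],"twist":[0,0,0],"jaw":1},{"delta_pos":[-29.5,0,-3.4],"twist":[0,0,0],"jaw":1},{"delta_pos":[-33,0,-3.8],"twist":[0,0,0],"jaw":1},{"delta_pos":[-35.5,0,-4.1],"twist":[0,0,0],"jaw":1}]' && python3 -m handwheel '[{"delta_pos":[-0.7,0,-0.1],"twist":[0,0,0],"jaw":1},{"delta_pos":[-0.8,0,-0.1],"twist":[0,0,0],"jaw":1},{"delta_pos":[-0.8,0,-0.1],"twist":[0,0,0],"jaw":1},{"delta_pos":[-0.8,0,-0.1],"twist":[0,0,0],"jaw":1},{"delta_pos":[-0.8,0,-0.1],"twist":[0,0,0],"jaw":1},{"delta_pos":[-0.8,0,-0.1],"twist":[0,0,0],"jaw":1},{"delta_pos":[-0.8,0,-0.1],"twist":[0,0,0],"jaw":1},{"delta_pos":[-0.8,0,-0.1],"twist":[0,0,0],"jaw":1},{"delta_pos":[-0.8,0,-0.1],"twist":[0,0,0],"jaw":1},{"delta_pos":[-0.8,0,-0.1],"twist":[0,0,0],"jaw":1}]'; python3 go.py 633.5 -68.1 80 90
python3 - <<'E'
from rig import imaging; import cv2, numpy as np
from meas import *
c=imaging.capture("scene"); np.savez("scene4.npz",**c); cv2.imwrite("pics/s4.png",c["frame"][:,:,::-1])
P,ok=cloud(c); print("bottle",circ(P[ok],[592,294],25,25,85,40), circ(P[ok],[592,294],16,112,130,25))
m=ok&(np.hypot(P[...,0]-633,P[...,1]+68)<48)&(P[...,2]>119)&(P[...,2]<130); rr=cv2.minAreaRect(P[m][:,:2].astype(np.float32)); print(rr)
E
```

```text
time_s: 8.63
eef_pos: [633.1, -63.6, 235.6]
ee_rot: [-0.5, 0.501, 0.5, -0.5]
force: [-0.1, 0.6, -0.5]
grip_width: 0.998
time_s: 9.47
eef_pos: [634.1, -68.2, 234.8]
ee_rot: [0.5, -0.5, -0.5, 0.5]
force: [-0.1, -0.1, -0.2]
grip_width: 1.002
t 9.47 tcp [634.1 -68.2 234.8] yaw 90.02 tilt 0.0 grip 1.002 F [-0.1 -0.1 -0.2]
delta_cm [0.01, 15.48, 0.06] twist [-0.0, 0.0, -0.0]
bottle (array([592.8, 294. ]), 548, 0.7) (array([592.5, 294.2]), 116, 0.64)
((635.5062866210938, -69.47885131835938), (49.64583969116211, 50.6717414855957), 89.96035766601562)
```

View pics/s4.png

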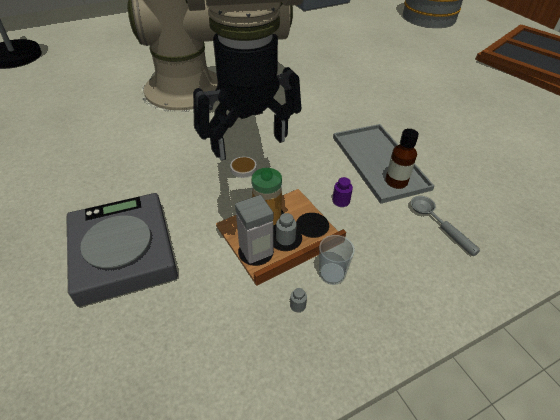

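```bash
python3 -m handwheel '[{"delta_pos":[0,1.5,0],"twist":[0,0,0],"jaw":1},{"delta_pos":[0,4,0],"twist":[0,0,0],"jaw":1},{"delta_pos":[0,6.5,0],"twist":[0,0,0],"jaw":1},{"delta_pos":[0,9,0],"twist":[0,0,0],"jaw":1},{"delta_pos":[0,11.5,0],"twist":[0,0,0],"jaw":1},{"delta_pos":[0,13.5,0],"twist":[0,0,0],"jaw":1},{"delta_pos":[0,15,0],"twist":[0,0,0],"jaw":1},{"delta_pos":[0,15.5,0],"twist":[0,0,0],"jaw":1},{"delta_pos":[0,15.5,0],"twist":[0,0,0],"jaw":0.8},{"delta_pos":[0,15.5,0],"twist":[0,0,0],"jaw":0.7}]' && python3 -m handwheel '[{"delta_pos":[0,0,0],"twist":[0,0,0],"jaw":0.6},{"delta_pos":[0,0,0],"twist":[0,0,0],"jaw":0.5},{"delta_pos":[0,0,0],"twist":[0,0,0],"jaw":0.4},{"delta_pos":[0,0,0],"twist":[0,0,0],"jaw":0.4},{"delta_pos":[0,0,0],"twist":[0,0,0],"jaw":0.4},{"delta_pos":[0,0,0],"twist":[0,0,0],"jaw":0.4},{"delta_pos":[0,0,0],"twist":[0,0,0],"jaw":0.4},{"delta_pos":[0,0,0],"twist":[0,0,0],"jaw":0.4},{"delta_pos":[0,0,0],"twist":[0,0,0],"jaw":0.4},{"delta_pos":[0,0,0],"twist":[0,0,0],"jaw":0.4}]'; python3 go.py 517.7 304.5 80 90
```

```text
time_s: 10.35
eef_pos: [634.5, -68.5, 80.6]
ee_rot: [-0.5, 0.5, 0.5, -0.5]
force: [0.7, -0.5, -0.1]
grip_width: 0.747
time_s: 11.18
eef_pos: [634.9, -68.5, 81.3]
ee_rot: [-0.499, 0.501, 0.501, -0.5]
force: [-0.4, 1.3, 5.7]
grip_width: 0.581
t 11.18 tcp [634.9 -68.5  81.3] yaw 90.01 tilt 0.16 grip 0.581 F [-0.4  1.3  5.7]
delta_cm [37.3, 0.07, 11.71] twist [0.003, 0.0, -0.001]
```

```bash
python3 -m handwheel '[{"delta_pos":[0,-0.5,0],"twist":[0,0,0],"jaw":0.4},{"delta_pos":[0,-1.5,0],"twist":[0,0,0],"jaw":0.4},{"delta_pos":[0,-3,0],"twist":[0,0,0],"jaw":0.4},{"delta_pos":[0,-5,0],"twist":[0,0,0],"jaw":0.4},{"delta_pos":[0,-7,0],"twist":[0,0,0],"jaw":0.4},{"delta_pos":[0,-8.5,0],"twist":[0,0,0],"jaw":0.4},{"delta_pos":[1,-9.5,0],"twist":[0,0,0],"jaw":0.4},{"delta_pos":[2.5,-9.5,0],"twist":[0,0,0],"jaw":0.4},{"delta_pos":[5,-9.5,0],"twist":[0,0,0],"jaw":0.4},{"delta_pos":[7.5,-9.5,0],"twist":[0,0,0],"jaw":0.4}]' && python3 -m handwheel '[{"delta_pos":[3,0,0],"twist":[0,0,0],"jaw":0.4},{"delta_pos":[6,0,0.4],"twist":[0,0,0],"jaw":0.4},{"delta_pos":[9,0,1.2],"twist":[0,0,0],"jaw":0.4},{"delta_pos":[12,0,2.5],"twist":[0,0,0],"jaw":0.4},{"delta_pos":[15,0,4],"twist":[0,0,0],"jaw":0.4},{"delta_pos":[18,0,5.8],"twist":[0,0,0],"jaw":0.4},{"delta_pos":[21,0,7.6],"twist":[0,0,0],"jaw":0.4},{"delta_pos":[24,0,9.2],"twist":[0,0,0],"jaw":0.4},{"delta_pos":[26.5,0,10.4],"twist":[0,0,0],"jaw":0.4},{"delta_pos":[28.5,0,11.2],"twist":[0,0,0],"jaw":0.4}]'; python3 go.py 517.7 304.5 75 90
```

```text
time_s: 12.02
eef_pos: [633.4, 8.6, 173.8]
ee_rot: [0.501, -0.499, -0.5, 0.5]
force: [-0.5, 0.0, -1.9]
grip_width: 0.583
time_s: 12.85
eef_pos: [519.2, 294.8, 173.9]
ee_rot: [0.5, -0.499, -0.5, 0.501]
force: [0.0, 0.1, -2.7]
grip_width: 0.585
t 12.85 tcp [519.2 294.8 173.9] yaw 90.15 tilt 0.14 grip 0.585 F [ 0.   0.1 -2.7]
delta_cm [0.97, 9.89, 0.12] twist [-0.002, 0.003, -0.0]
```

```bash
python3 -m handwheel '[{"delta_pos":[0.6,0.5,0.05],"twist":[0,0,0],"jaw":0.4},{"delta_pos":[0.95,2,0.1],"twist":[0,0,0],"jaw":0.4},{"delta_pos":[0.95,4,0.1],"twist":[0,0,0],"jaw":0.4},{"delta_pos":[0.95,6,0.1],"twist":[0,0,0],"jaw":0.4},{"delta_pos":[0.95,7.5,0.1],"twist":[0,0,0],"jaw":0.4},{"delta_pos":[0.95,8.5,0.1],"twist":[0,0,0],"jaw":0.4},{"delta_pos":[0.95,9,0.1],"twist":[0,0,0],"jaw":0.4},{"delta_pos":[0.95,9.3,0.1],"twist":[0,0,0],"jaw":0.4},{"delta_pos":[0.95,9.5,0.1],"twist":[0,0,0],"jaw":0.4},{"delta_pos":[0.95,9.6,0.1],"twist":[0,0,0],"jaw":0.4}]' && python3 -m handwheel '[{"delta_pos":[0,0.1,0],"twist":[0,0,0],"jaw":0.4},{"delta_pos":[0,0.2,0],"twist":[0,0,0],"jaw":0.4},{"delta_pos":[0,0.3,0],"twist":[0,0,0],"jaw":0.4},{"delta_pos":[0,0.3,0],"twist":[0,0,0],"jaw":0.4},{"delta_pos":[0,0.3,0],"twist":[0,0,0],"jaw":0.4},{"delta_pos":[0,0.3,0],"twist":[0,0,0],"jaw":0.4},{"delta_pos":[0,0.3,0],"twist":[0,0,0],"jaw":0.4},{"delta_pos":[0,0.3,0],"twist":[0,0,0],"jaw":0.4},{"delta_pos":[0,0.3,0],"twist":[0,0,0],"jaw":0.4},{"delta_pos":[0,0.3,0],"twist":[0,0,0],"jaw":0.4}]'; python3 go.py 517.7 304.5 75 90
```

```text
time_s: 13.68
eef_pos: [521.3, 301.3, 79.2]
ee_rot: [-0.5, 0.5, 0.5, -0.5]
force: [-0.1, 0.3, -2.6]
grip_width: 0.58
time_s: 14.52
eef_pos: [521.0, 301.1, 75.8]
ee_rot: [0.5, -0.5, -0.5, 0.5]
force: [-0.6, -1.0, -2.4]
grip_width: 0.578
t 14.52 tcp [521.  301.1  75.8] yaw 90.01 tilt 0.0 grip 0.578 F [-0.6 -1.  -2.4]
delta_cm [0.34, 0.08, 0.33] twist [-0.0, 0.0, -0.0]
```

```bash
python3 -m handwheel '[{"delta_pos":[0,0.1,0],"twist":[0,0,0],"jaw":0.4},{"delta_pos":[0,0.15,0],"twist":[0,0,0],"jaw":0.4},{"delta_pos":[0,0.15,0],"twist":[0,0,0],"jaw":0.4},{"delta_pos":[0,0.2,0],"twist":[0,0,0],"jaw":0.4},{"delta_pos":[0,0.2,0],"twist":[0,0,0],"jaw":0.4},{"delta_pos":[0,0.2,0],"twist":[0,0,0],"jaw":0.4},{"delta_pos":[0,0.2,0],"twist":[0,0,0],"jaw":0.4},{"delta_pos":[0,0.2,0],"twist":[0,0,0],"jaw":0.4},{"delta_pos":[0,0.2,0],"twist":[0,0,0],"jaw":0.4},{"delta_pos":[0,0.2,0],"twist":[0,0,0],"jaw":0.4}]'; python3 go.py 517.7 304.5 75 90
```

```text
time_s: 15.35
eef_pos: [521.3, 301.3, 75.3]
ee_rot: [-0.5, 0.5, 0.5, -0.5]
force: [-3.9, -0.3, 9.4]
grip_width: 0.581
t 15.35 tcp [521.3 301.3  75.3] yaw 90.02 tilt 0.06 grip 0.581 F [-3.9 -0.3  9.4]
delta_cm [0.32, 0.03, 0.36] twist [0.001, 0.0, 0.0]
```

Contact. Release, rise, and head to the jar.

```bash
python3 -m handwheel '[{"delta_pos":[0,0,0],"twist":[0,0,0],"jaw":0.7},{"delta_pos":[0,0,0],"twist":[0,0,0],"jaw":0.85},{"delta_pos":[0,0,0],"twist":[0,0,0],"jaw":1},{"delta_pos":[0,0,0],"twist":[0,0,0],"jaw":1},{"delta_pos":[0,-1,0],"twist":[0,0,0],"jaw":1},{"delta_pos":[0,-3,0],"twist":[0,0,0],"jaw":1},{"delta_pos":[0,-6,0],"twist":[0,0,0],"jaw":1},{"delta_pos":[0,-9.5,0],"twist":[0,0,0],"jaw":1},{"delta_pos":[0,-13,0],"twist":[0,0,0],"jaw":1},{"delta_pos":[0,-14.5,0],"twist":[0,0,0],"jaw":1}]'; python3 go.py 565.2 -11.6 220 90
```

```text
time_s: 16.18
eef_pos: [522.1, 301.6, 224.7]
ee_rot: [-0.499, 0.501, 0.502, -0.498]
force: [-0.1, -0.1, 0.1]
grip_width: 1.0
t 16.18 tcp [522.1 301.6 224.7] yaw 90.02 tilt 0.43 grip 1.0 F [-0.1 -0.1  0.1]
delta_cm [-31.32, 0.42, -4.3] twist [0.007, 0.0, 0.002]
```

```bash
python3 -m handwheel '[{"delta_pos":[-2,0,-0.3],"twist":[0,0,0],"jaw":1},{"delta_pos":[-5.5,0,-0.7],"twist":[0,0,0],"jaw":1},{"delta_pos":[-9.5,0,-1.3],"twist":[0,0,0],"jaw":1},{"delta_pos":[-13.5,0,-1.8],"twist":[0,0,0],"jaw":1},{"delta_pos":[-17.5,0,-2.4],"twist":[0,0,0],"jaw":1},{"delta_pos":[-21.5,0,-3],"twist":[0,0,0],"jaw":1},{"delta_pos":[-25.5,0,-3.5],"twist":[0,0,0],"jaw":1},{"delta_pos":[-28.5,0,-4],"twist":[0,0,0],"jaw":1},{"delta_pos":[-30.5,0,-4.3],"twist":[0,0,0],"jaw":1},{"delta_pos":[-31.3,0,-4.4],"twist":[0,0,0],"jaw":1}]' && python3 -m handwheel '[{"delta_pos":[0,0,0],"twist":[0,0,0],"jaw":1},{"delta_pos":[0,0,0],"twist":[0,0,0],"jaw":1},{"delta_pos":[0,0,0],"twist":[0,0,0],"jaw":1},{"delta_pos":[0,0,0],"twist":[0,0,0],"jaw":1},{"delta_pos":[0,0,0],"twist":[0,0,0],"jaw":1},{"delta_pos":[0,0,0],"twist":[0,0,0],"jaw":1},{"delta_pos":[0,0,0],"twist":[0,0,0],"jaw":1},{"delta_pos":[0,0,0],"twist":[0,0,0],"jaw":1},{"delta_pos":[0,0,0],"twist":[0,0,0],"jaw":1},{"delta_pos":[0,0,0],"twist":[0,0,0],"jaw":1}]'; python3 go.py 565.2 -11.6 76 90
python3 - <<'E'
from rig import imaging; import cv2, numpy as np
from meas import *
c=imaging.capture("scene"); np.savez("scene5.npz",**c); cv2.imwrite("pics/s5.png",c["frame"][:,:,::-1])
P,ok=cloud(c); print("bottle",circ(P[ok],[592,294],25,25,85,40), circ(P[ok],[592,294],16,112,130,25))
print("jar",circ(P[ok],[565,-12],28,45,112,36),"weight",circ(P[ok],[632,-5],19,25,50,24))
m=ok&(np.hypot(P[...,0]-521,P[...,1]-301)<40)&(P[...,2]>113)&(P[...,2]<124); rr=cv2.minAreaRect(P[m][:,:2].astype(np.float32)); print(rr)
E
```

```text
time_s: 17.02
eef_pos: [565.4, -14.6, 219.4]
ee_rot: [-0.5, 0.501, 0.499, -0.499]
force: [-0.5, -0.7, 0.5]
grip_width: 1.002
time_s: 17.85
eef_pos: [565.1, -11.8, 218.8]
ee_rot: [0.5, -0.5, -0.5, 0.5]
force: [0.8, 0.8, -0.6]
grip_width: 1.0
t 17.85 tcp [565.1 -11.8 218.8] yaw 90.01 tilt 0.0 grip 1.0 F [ 0.8  0.8 -0.6]
delta_cm [0.02, 14.28, -0.01] twist [-0.0, 0.0, 0.0]
bottle (array([592.9, 294. ]), 546, 0.69) (array([592.7, 294.2]), 115, 0.64)
jar (array([566. , -12.5]), 747, 0.48) weight (array([632. ,  -5.2]), 175, 0.39)
((521.9849853515625, 298.67919921875), (49.92892837524414, 50.9937744140625), 89.60557556152344)
```

View pics/s5.png

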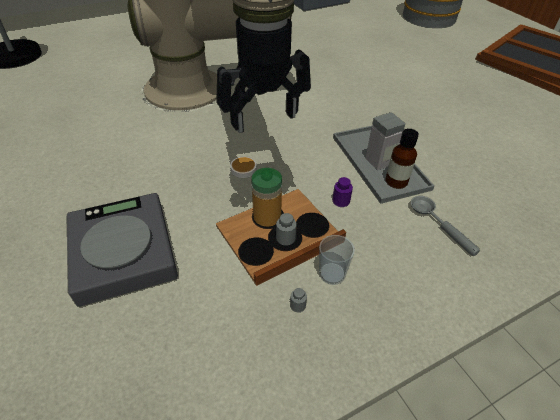

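```bash
python3 -m handwheel '[{"delta_pos":[0,1.5,0],"twist":[0,0,0],"jaw":1},{"delta_pos":[0,4,0],"twist":[0,0,0],"jaw":1},{"delta_pos":[0,6.5,0],"twist":[0,0,0],"jaw":1},{"delta_pos":[0,9,0],"twist":[0,0,0],"jaw":1},{"delta_pos":[0,11,0],"twist":[0,0,0],"jaw":1},{"delta_pos":[0,12.5,0],"twist":[0,0,0],"jaw":1},{"delta_pos":[0,13.7,0],"twist":[0,0,0],"jaw":1},{"delta_pos":[0,14.3,0],"twist":[0,0,0],"jaw":1},{"delta_pos":[0,14.5,0],"twist":[0,0,0],"jaw":1},{"delta_pos":[0,14.5,0],"twist":[0,0,0],"jaw":0.85}]' && python3 -m handwheel '[{"delta_pos":[0,0,0],"twist":[0,0,0],"jaw":0.75},{"delta_pos":[0,0,0],"twist":[0,0,0],"jaw":0.65},{"delta_pos":[0,0,0],"twist":[0,0,0],"jaw":0.5},{"delta_pos":[0,0,0],"twist":[0,0,0],"jaw":0.5},{"delta_pos":[0,0,0],"twist":[0,0,0],"jaw":0.5},{"delta_pos":[0,0,0],"twist":[0,0,0],"jaw":0.5},{"delta_pos":[0,0,0],"twist":[0,0,0],"jaw":0.5},{"delta_pos":[0,0,0],"twist":[0,0,0],"jaw":0.5},{"delta_pos":[0,0,0],"twist":[0,0,0],"jaw":0.5},{"delta_pos":[0,0,0],"twist":[0,0,0],"jaw":0.5}]'; python3 go.py 443.4 315 170 90
```

```text
time_s: 18.73
eef_pos: [565.2, -11.9, 73.9]
ee_rot: [0.5, -0.5, -0.5, 0.5]
force: [-0.8, 0.2, 1.4]
grip_width: 0.884
time_s: 19.57
eef_pos: [565.6, -11.9, 74.9]
ee_rot: [-0.499, 0.5, 0.5, -0.5]
force: [-1.2, 2.5, 6.7]
grip_width: 0.646
t 19.57 tcp [565.6 -11.9  74.9] yaw 90.02 tilt 0.1 grip 0.646 F [-1.2  2.5  6.7]
delta_cm [32.69, -9.55, 12.2] twist [0.002, 0.0, -0.0]
```

```bash
python3 -m handwheel '[{"delta_pos":[0,-0.5,0],"twist":[0,0,0],"jaw":0.5},{"delta_pos":[0,-1.5,0],"twist":[0,0,0],"jaw":0.5},{"delta_pos":[0,-3,0],"twist":[0,0,0],"jaw":0.5},{"delta_pos":[0,-5,0],"twist":[0,0,0],"jaw":0.5},{"delta_pos":[0,-7,0],"twist":[0,0,0],"jaw":0.5},{"delta_pos":[0,-8.5,0],"twist":[0,0,0],"jaw":0.5},{"delta_pos":[1,-9.5,0.4],"twist":[0,0,0],"jaw":0.5},{"delta_pos":[2.5,-9.5,1],"twist":[0,0,0],"jaw":0.5},{"delta_pos":[5,-9.5,1.9],"twist":[0,0,0],"jaw":0.5},{"delta_pos":[7.5,-9.5,2.8],"twist":[0,0,0],"jaw":0.5}]' && python3 -m handwheel '[{"delta_pos":[3,0,1.1],"twist":[0,0,0],"jaw":0.5},{"delta_pos":[6,0,2.2],"twist":[0,0,0],"jaw":0.5},{"delta_pos":[9,0,3.4],"twist":[0,0,0],"jaw":0.5},{"delta_pos":[12,0,4.5],"twist":[0,0,0],"jaw":0.5},{"delta_pos":[15,0,5.6],"twist":[0,0,0],"jaw":0.5},{"delta_pos":[18,0,6.7],"twist":[0,0,0],"jaw":0.5},{"delta_pos":[20.5,0,7.6],"twist":[0,0,0],"jaw":0.5},{"delta_pos":[22.8,0,8.5],"twist":[0,0,0],"jaw":0.5},{"delta_pos":[24.5,0,9.2],"twist":[0,0,0],"jaw":0.5},{"delta_pos":[25.2,0,9.4],"twist":[0,0,0],"jaw":0.5}]'; python3 go.py 443.4 315 68 90
```

```text
time_s: 20.4
eef_pos: [535.6, 64.9, 167.9]
ee_rot: [0.501, -0.5, -0.5, 0.5]
force: [0.3, 0.3, -2.4]
grip_width: 0.65
time_s: 21.23
eef_pos: [440.2, 317.7, 167.9]
ee_rot: [0.5, -0.499, -0.5, 0.501]
force: [-0.5, -0.9, -2.9]
grip_width: 0.645
t 21.23 tcp [440.2 317.7 167.9] yaw 90.19 tilt 0.13 grip 0.645 F [-0.5 -0.9 -2.9]
delta_cm [-0.27, 9.99, -0.34] twist [-0.002, 0.003, -0.0]
```

```bash
python3 -m handwheel '[{"delta_pos":[0,0.5,0],"twist":[0,0,0],"jaw":0.5},{"delta_pos":[0,2,0],"twist":[0,0,0],"jaw":0.5},{"delta_pos":[0,4,0],"twist":[0,0,0],"jaw":0.5},{"delta_pos":[0,6,0],"twist":[0,0,0],"jaw":0.5},{"delta_pos":[0,7.5,0],"twist":[0,0,0],"jaw":0.5},{"delta_pos":[0,8.5,0],"twist":[0,0,0],"jaw":0.5},{"delta_pos":[0,9.1,0],"twist":[0,0,0],"jaw":0.5},{"delta_pos":[0,9.5,0],"twist":[0,0,0],"jaw":0.5},{"delta_pos":[0,9.7,0],"twist":[0,0,0],"jaw":0.5},{"delta_pos":[0,9.8,0],"twist":[0,0,0],"jaw":0.5}]' && python3 -m handwheel '[{"delta_pos":[0,0.1,0],"twist":[0,0,0],"jaw":0.5},{"delta_pos":[0,0.2,0],"twist":[0,0,0],"jaw":0.5},{"delta_pos":[0,0.3,0],"twist":[0,0,0],"jaw":0.5},{"delta_pos":[0,0.3,0],"twist":[0,0,0],"jaw":0.5},{"delta_pos":[0,0.3,0],"twist":[0,0,0],"jaw":0.5},{"delta_pos":[0,0.35,0],"twist":[0,0,0],"jaw":0.5},{"delta_pos":[0,0.35,0],"twist":[0,0,0],"jaw":0.5},{"delta_pos":[0,0.35,0],"twist":[0,0,0],"jaw":0.5},{"delta_pos":[0,0.35,0],"twist":[0,0,0],"jaw":0.5},{"delta_pos":[0,0.35,0],"twist":[0,0,0],"jaw":0.5}]'; python3 go.py 443.4 315 68 90
```

```text
time_s: 22.07
eef_pos: [443.4, 315.1, 71.1]
ee_rot: [-0.5, 0.5, 0.5, -0.5]
force: [-0.0, -0.2, -2.6]
grip_width: 0.644
time_s: 22.9
eef_pos: [443.5, 315.3, 68.9]
ee_rot: [-0.5, 0.5, 0.501, -0.5]
force: [-3.2, -0.7, 9.9]
grip_width: 0.646
t 22.9 tcp [443.5 315.3  68.9] yaw 90.03 tilt 0.1 grip 0.646 F [-3.2 -0.7  9.9]
delta_cm [-0.03, 0.09, 0.01] twist [0.002, 0.0, 0.0]
```

```bash
python3 -m handwheel '[{"delta_pos":[0,-0.1,0],"twist":[0,0,0],"jaw":0.75},{"delta_pos":[0,-0.1,0],"twist":[0,0,0],"jaw":0.85},{"delta_pos":[0,-0.1,0],"twist":[0,0,0],"jaw":1},{"delta_pos":[0,-0.1,0],"twist":[0,0,0],"jaw":1},{"delta_pos":[0,-1,0],"twist":[0,0,0],"jaw":1},{"delta_pos":[0,-3,0],"twist":[0,0,0],"jaw":1},{"delta_pos":[0,-6,0],"twist":[0,0,0],"jaw":1},{"delta_pos":[0,-9.5,0],"twist":[0,0,0],"jaw":1},{"delta_pos":[0,-12.5,0],"twist":[0,0,0],"jaw":1},{"delta_pos":[0,-14,0],"twist":[0,0,0],"jaw":1}]'; python3 go.py 631.2 -4.3 208 90
```

```text
time_s: 23.73
eef_pos: [443.9, 315.6, 212.0]
ee_rot: [-0.499, 0.501, 0.502, -0.498]
force: [-0.5, 0.4, 0.6]
grip_width: 1.001
t 23.73 tcp [443.9 315.6 212. ] yaw 90.02 tilt 0.34 grip 1.001 F [-0.5  0.4  0.6]
delta_cm [-31.99, 0.42, -18.72] twist [0.005, 0.0, 0.002]
```

```bash
python3 -m handwheel '[{"delta_pos":[-2,0,-1.1],"twist":[0,0,0],"jaw":1},{"delta_pos":[-5.3,0,-3],"twist":[0,0,0],"jaw":1},{"delta_pos":[-8.8,0,-5.1],"twist":[0,0,0],"jaw":0.9},{"delta_pos":[-12.3,0,-7.2],"twist":[0,0,0],"jaw":0.9},{"delta_pos":[-15.8,0,-9.2],"twist":[0,0,0],"jaw":0.9},{"delta_pos":[-19.3,0,-11.3],"twist":[0,0,0],"jaw":0.9},{"delta_pos":[-22.8,0,-13.3],"twist":[0,0,0],"jaw":0.9},{"delta_pos":[-26.3,0,-15.4],"twist":[0,0,0],"jaw":0.9},{"delta_pos":[-29.5,0,-17.3],"twist":[0,0,0],"jaw":0.9},{"delta_pos":[-31.9,0,-18.7],"twist":[0,0,0],"jaw":0.9}]' && python3 -m handwheel '[{"delta_pos":[0,0,0],"twist":[0,0,0],"jaw":0.9},{"delta_pos":[0,0,0],"twist":[0,0,0],"jaw":0.9},{"delta_pos":[0,0,0],"twist":[0,0,0],"jaw":0.9},{"delta_pos":[0,0,0],"twist":[0,0,0],"jaw":0.9},{"delta_pos":[0,0,0],"twist":[0,0,0],"jaw":0.9},{"delta_pos":[0,0,0],"twist":[0,0,0],"jaw":0.9},{"delta_pos":[0,0,0],"twist":[0,0,0],"jaw":0.9},{"delta_pos":[0,0,0],"twist":[0,0,0],"jaw":0.9},{"delta_pos":[0,0,0],"twist":[0,0,0],"jaw":0.9},{"delta_pos":[0,0,0],"twist":[0,0,0],"jaw":0.9}]'; python3 go.py 631.2 -4.3 22 90
python3 - <<'E'
from rig import imaging; import cv2, numpy as np
from meas import *
c=imaging.capture("scene"); np.savez("scene6.npz",**c); cv2.imwrite("pics/s6.png",c["frame"][:,:,::-1])
P,ok=cloud(c); print("bottle",circ(P[ok],[592,294],25,25,85,40), circ(P[ok],[592,294],16,112,130,25))
print("jar",circ(P[ok],[443,315],28,35,106,36),"weight",circ(P[ok],[632,-5],19,25,50,24))
E
```

```text
time_s: 24.57
eef_pos: [631.1, -6.8, 207.7]
ee_rot: [-0.5, 0.501, 0.5, -0.5]
force: [0.6, 0.2, -0.4]
grip_width: 0.903
time_s: 25.4
eef_pos: [630.1, -3.7, 207.3]
ee_rot: [0.5, -0.5, -0.5, 0.5]
force: [0.2, -0.0, 0.1]
grip_width: 0.898
t 25.4 tcp [630.1  -3.7 207.3] yaw 90.02 tilt 0.0 grip 0.898 F [ 0.2 -0.   0.1]
delta_cm [-0.06, 18.53, -0.11] twist [-0.0, 0.0, -0.0]
bottle (array([592.9, 293.9]), 540, 0.59) (array([592.5, 294.3]), 123, 0.56)
jar (array([444.3, 314.8]), 431, 0.82) weight (array([631.9,  -5.2]), 179, 0.49)
```

View pics/s6.png

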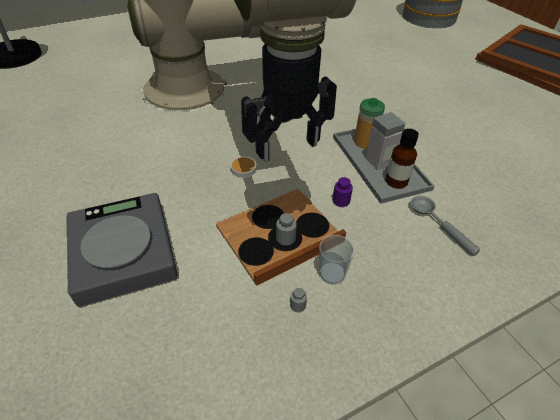

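```bash
python3 -m handwheel '[{"delta_pos":[-0.05,1.5,-0.1],"twist":[0,0,0],"jaw":0.9},{"delta_pos":[-0.05,4,-0.1],"twist":[0,0,0],"jaw":0.9},{"delta_pos":[-0.05,7,-0.1],"twist":[0,0,0],"jaw":0.9},{"delta_pos":[-0.05,10,-0.1],"twist":[0,0,0],"jaw":0.9},{"delta_pos":[-0.05,13,-0.1],"twist":[0,0,0],"jaw":0.9},{"delta_pos":[-0.05,15.5,-0.1],"twist":[0,0,0],"jaw":0.9},{"delta_pos":[-0.05,17.2,-0.1],"twist":[0,0,0],"jaw":0.9},{"delta_pos":[-0.05,18,-0.1],"twist":[0,0,0],"jaw":0.9},{"delta_pos":[-0.05,18.4,-0.1],"twist":[0,0,0],"jaw":0.9},{"delta_pos":[-0.05,18.4,-0.1],"twist":[0,0,0],"jaw":0.8}]' && python3 -m handwheel '[{"delta_pos":[0,0,0],"twist":[0,0,0],"jaw":0.6},{"delta_pos":[0,0,0],"twist":[0,0,0],"jaw":0.5},{"delta_pos":[0,0,0],"twist":[0,0,0],"jaw":0.4},{"delta_pos":[0,0,0],"twist":[0,0,0],"jaw":0.3},{"delta_pos":[0,0,0],"twist":[0,0,0],"jaw":0.3},{"delta_pos":[0,0,0],"twist":[0,0,0],"jaw":0.3},{"delta_pos":[0,0,0],"twist":[0,0,0],"jaw":0.3},{"delta_pos":[0,0,0],"twist":[0,0,0],"jaw":0.3},{"delta_pos":[0,0,0],"twist":[0,0,0],"jaw":0.3},{"delta_pos":[0,0,0],"twist":[0,0,0],"jaw":0.3}]' 50; python3 go.py 543.2 -290 22 90
```

```text
time_s: 26.28
eef_pos: [631.2, -4.4, 23.3]
ee_rot: [0.5, -0.5, -0.5, 0.5]
force: [0.5, 0.3, -0.2]
grip_width: 0.8
time_s: 27.12
eef_pos: [631.9, -4.4, 24.8]
ee_rot: [-0.499, 0.501, 0.501, -0.5]
force: [-2.2, 0.3, 5.8]
grip_width: 0.426
t 27.12 tcp [631.9  -4.4  24.8] yaw 90.01 tilt 0.14 grip 0.426 F [-2.2  0.3  5.8]
delta_cm [-28.56, 0.27, 8.87] twist [0.002, 0.0, -0.0]
```

```bash
python3 -m handwheel '[{"delta_pos":[0,-0.5,0],"twist":[0,0,0],"jaw":0.3},{"delta_pos":[0,-1.5,0],"twist":[0,0,0],"jaw":0.3},{"delta_pos":[0,-3,0],"twist":[0,0,0],"jaw":0.3},{"delta_pos":[0,-5,0],"twist":[0,0,0],"jaw":0.3},{"delta_pos":[0,-7,0],"twist":[0,0,0],"jaw":0.3},{"delta_pos":[0,-8.7,0],"twist":[0,0,0],"jaw":0.3},{"delta_pos":[-1,-9.8,0.3],"twist":[0,0,0],"jaw":0.3},{"delta_pos":[-2.5,-10,0.8],"twist":[0,0,0],"jaw":0.3},{"delta_pos":[-5,-10,1.5],"twist":[0,0,0],"jaw":0.3},{"delta_pos":[-7.5,-10,2.3],"twist":[0,0,0],"jaw":0.3}]' && python3 -m handwheel '[{"delta_pos":[-2.5,0,0.8],"twist":[0,0,0],"jaw":0.3},{"delta_pos":[-5,0,1.6],"twist":[0,0,0],"jaw":0.3},{"delta_pos":[-7.5,0,2.3],"twist":[0,0,0],"jaw":0.3},{"delta_pos":[-10,0,3.1],"twist":[0,0,0],"jaw":0.3},{"delta_pos":[-12.5,0,3.9],"twist":[0,0,0],"jaw":0.3},{"delta_pos":[-15,0,4.7],"twist":[0,0,0],"jaw":0.3},{"delta_pos":[-17.5,0,5.4],"twist":[0,0,0],"jaw":0.3},{"delta_pos":[-19.5,0,6.1],"twist":[0,0,0],"jaw":0.3},{"delta_pos":[-20.6,0,6.4],"twist":[0,0,0],"jaw":0.3},{"delta_pos":[-21.05,0,6.5],"twist":[0,0,0],"jaw":0.3}]'; python3 go.py 543.2 -290 78 90
```

```text
time_s: 27.95
eef_pos: [607.4, -80.3, 123.4]
ee_rot: [0.5, -0.5, -0.5, 0.5]
force: [0.3, -0.1, -5.2]
grip_width: 0.429
time_s: 28.78
eef_pos: [542.1, -291.7, 123.1]
ee_rot: [0.501, -0.5, -0.499, 0.5]
force: [-0.2, 0.7, -5.5]
grip_width: 0.43
t 28.78 tcp [ 542.1 -291.7  123.1] yaw 89.89 tilt 0.04 grip 0.43 F [-0.2  0.7 -5.5]
delta_cm [0.17, 4.51, -0.11] twist [-0.001, -0.002, 0.0]
```

```bash
python3 -m handwheel '[{"delta_pos":[0,0.5,0],"twist":[0,0,0],"jaw":0.3},{"delta_pos":[0,1.3,0],"twist":[0,0,0],"jaw":0.3},{"delta_pos":[0,2.1,0],"twist":[0,0,0],"jaw":0.3},{"delta_pos":[0,2.8,0],"twist":[0,0,0],"jaw":0.3},{"delta_pos":[0,3.3,0],"twist":[0,0,0],"jaw":0.3},{"delta_pos":[0,3.6,0],"twist":[0,0,0],"jaw":0.3},{"delta_pos":[0,3.8,0],"twist":[0,0,0],"jaw":0.3},{"delta_pos":[0,4,0],"twist":[0,0,0],"jaw":0.3},{"delta_pos":[0,4.1,0],"twist":[0,0,0],"jaw":0.3},{"delta_pos":[0,4.1,0],"twist":[0,0,0],"jaw":0.3}]'; python3 go.py 543.2 -290 78 90
python3 - <<'E'
from rig import imaging; import cv2, numpy as np
from meas import *
for n in ("scene","top"):
    c=imaging.capture(n); cv2.imwrite(f"pics/{n}7.png",c["frame"][:,:,::-1]); np.savez(f"{n}7.npz",**c)
    P,ok=cloud(c); print(n,"weight",circ(P[ok],[543,-290],19,72,106,26))
im=cv2.imread("pics/scene7.png")[150:310,40:220]; cv2.imwrite("pics/s7z.png",cv2.convertScaleAbs(cv2.resize(im,None,fx=3.5,fy=3.5),alpha=1.6))
E
```

```text
time_s: 29.62
eef_pos: [543.2, -289.9, 82.3]
ee_rot: [0.5, -0.5, -0.5, 0.5]
force: [-0.1, -0.6, -5.7]
grip_width: 0.43
t 29.62 tcp [ 543.2 -289.9   82.3] yaw 90.01 tilt 0.0 grip 0.43 F [-0.1 -0.6 -5.7]
delta_cm [-0.01, 0.43, 0.0] twist [0.0, 0.0, -0.0]
scene weight (array([ 543.5, -290.6]), 401, 0.56)
top weight None
```

View pics/s7z.png

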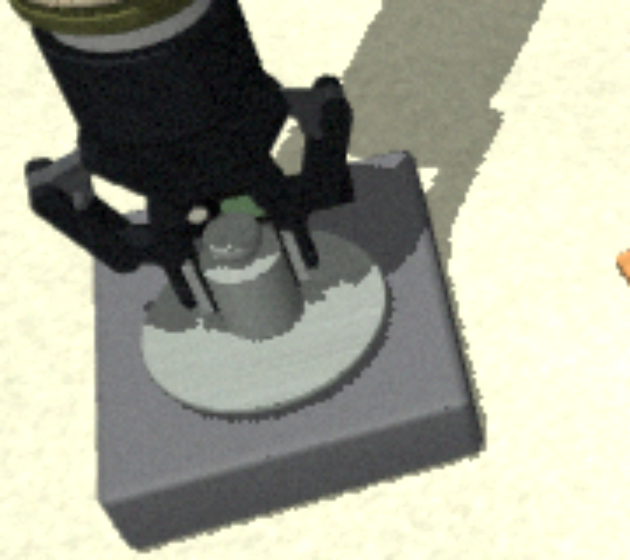

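```bash
python3 -m handwheel '[{"delta_pos":[0,0.05,0],"twist":[0,0,0],"jaw":0.3},{"delta_pos":[0,0.1,0],"twist":[0,0,0],"jaw":0.3},{"delta_pos":[0,0.15,0],"twist":[0,0,0],"jaw":0.3},{"delta_pos":[0,0.2,0],"twist":[0,0,0],"jaw":0.3},{"delta_pos":[0,0.25,0],"twist":[0,0,0],"jaw":0.3},{"delta_pos":[0,0.3,0],"twist":[0,0,0],"jaw":0.3},{"delta_pos":[0,0.35,0],"twist":[0,0,0],"jaw":0.3},{"delta_pos":[0,0.4,0],"twist":[0,0,0],"jaw":0.3},{"delta_pos":[0,0.4,0],"twist":[0,0,0],"jaw":0.3},{"delta_pos":[0,0.4,0],"twist":[0,0,0],"jaw":0.3}]'; python3 go.py 543.2 -290 78 90
```

```text
time_s: 30.55
eef_pos: [543.3, -289.9, 79.8]
ee_rot: [-0.5, 0.5, 0.5, -0.5]
force: [-5.3, 3.0, 8.5]
grip_width: 0.43
t 30.55 tcp [ 543.3 -289.9   79.8] yaw 90.02 tilt 0.04 grip 0.43 F [-5.3  3.   8.5]
delta_cm [-0.01, 0.18, 0.01] twist [0.0, 0.0, -0.001]
```

```bash
python3 -m handwheel '[{"delta_pos":[0,-0.1,0],"twist":[0,0,0],"jaw":0.3},{"delta_pos":[0,-0.1,0],"twist":[0,0,0],"jaw":0.3},{"delta_pos":[0,-0.1,0],"twist":[0,0,0],"jaw":0.55},{"delta_pos":[0,-0.1,0],"twist":[0,0,0],"jaw":0.7},{"delta_pos":[0,-0.1,0],"twist":[0,0,0],"jaw":0.85},{"delta_pos":[0,-0.1,0],"twist":[0,0,0],"jaw":0.85},{"delta_pos":[0,-0.1,0],"twist":[0,0,0],"jaw":0.85},{"delta_pos":[0,-0.1,0],"twist":[0,0,0],"jaw":0.85},{"delta_pos":[0,-1,0],"twist":[0,0,0],"jaw":0.85},{"delta_pos":[0,-2.5,0],"twist":[0,0,0],"jaw":0.85}]'; python3 -m handwheel '[{"delta_pos":[0,-2.5,0],"twist":[0,0,0],"jaw":1},{"delta_pos":[0,-5,0],"twist":[0,0,0],"jaw":1},{"delta_pos":[0,-7.5,0],"twist":[0,0,0],"jaw":1},{"delta_pos":[0,-10,0],"twist":[0,0,0],"jaw":1},{"delta_pos":[0.5,-12,-0.1],"twist":[0,0,0],"jaw":1},{"delta_pos":[1.5,-13,-0.1],"twist":[0,0,0],"jaw":1},{"delta_pos":[3.5,-13,-0.1],"twist":[0,0,0],"jaw":1},{"delta_pos":[6.5,-13,-0.1],"twist":[0,0,0],"jaw":1},{"delta_pos":[10,-13,-0.1],"twist":[0,0,0],"jaw":1},{"delta_pos":[14,-13,-0.1],"twist":[0,0,0],"jaw":1}]'; python3 go.py 443.4 315.2 220 90
python3 - <<'E'
from rig import imaging; import cv2, numpy as np
from meas import *
for n in ("scene","top"):
    c=imaging.capture(n); cv2.imwrite(f"pics/{n}8.png",c["frame"][:,:,::-1]); np.savez(f"{n}8.npz",**c)
    P,ok=cloud(c); print(n,"weight",circ(P[ok],[543,-290],19,72,106,26))
    m=ok&(np.hypot(P[...,0]-543,P[...,1]+290)<25)&(P[...,2]>116); print(P[m][:,2].mean() if m.any() else None,P[m].mean(0))
E
```

```text
time_s: 31.38
eef_pos: [542.6, -289.4, 102.7]
ee_rot: [0.501, -0.499, -0.5, 0.5]
force: [-0.6, 0.6, 0.0]
grip_width: 0.851
time_s: 32.22
eef_pos: [543.5, -148.5, 233.0]
ee_rot: [0.5, -0.5, -0.5, 0.5]
force: [1.5, 0.6, 0.6]
grip_width: 1.0
t 32.22 tcp [ 543.5 -148.5  233. ] yaw 89.94 tilt 0.04 grip 1.0 F [1.5 0.6 0.6]
delta_cm [46.36, 1.31, 10.06] twist [-0.001, -0.001, 0.0]
scene weight (array([ 543.4, -290.8]), 350, 0.48)
122.368156605631 [ 547.37550252 -290.76332753  122.36815661]
top weight None
None [nan nan nan]<stdin>:6: RuntimeWarning: Mean of empty slice.
  ret = um.true_divide(
```

View pics/scene8.png

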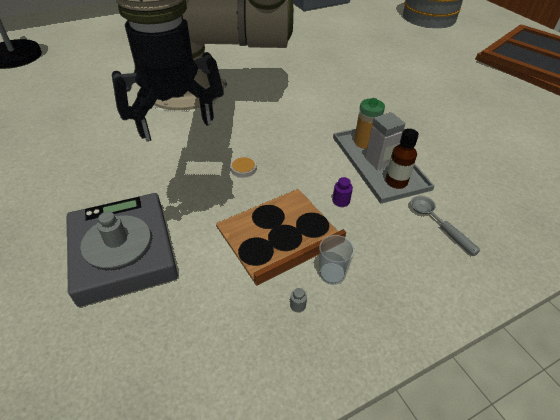

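```bash
python3 -m handwheel '[{"delta_pos":[4,0,0.8],"twist":[0,0,0],"jaw":1},{"delta_pos":[8,0.1,1.7],"twist":[0,0,0],"jaw":1},{"delta_pos":[12,0.3,2.6],"twist":[0,0,0],"jaw":1},{"delta_pos":[16,0.4,3.5],"twist":[0,0,0],"jaw":1},{"delta_pos":[20,0.6,4.3],"twist":[0,0,0],"jaw":1},{"delta_pos":[24,0.7,5.2],"twist":[0,0,0],"jaw":1},{"delta_pos":[28,0.9,6.1],"twist":[0,0,0],"jaw":1},{"delta_pos":[32,1,7],"twist":[0,0,0],"jaw":1},{"delta_pos":[36,1.2,7.8],"twist":[0,0,0],"jaw":1},{"delta_pos":[40,1.3,8.7],"twist":[0,0,0],"jaw":1}]' && python3 -m handwheel '[{"delta_pos":[3,0,0.6],"twist":[0,0,0],"jaw":1},{"delta_pos":[4.8,0,1],"twist":[0,0,0],"jaw":1},{"delta_pos":[5.5,0,1.2],"twist":[0,0,0],"jaw":1},{"delta_pos":[5.9,0,1.3],"twist":[0,0,0],"jaw":1},{"delta_pos":[6,0,1.35],"twist":[0,0,0],"jaw":1},{"delta_pos":[6,0,1.35],"twist":[0,0,0],"jaw":1},{"delta_pos":[6,0,1.35],"twist":[0,0,0],"jaw":1},{"delta_pos":[6,0,1.35],"twist":[0,0,0],"jaw":1},{"delta_pos":[6,0,1.35],"twist":[0,0,0],"jaw":1},{"delta_pos":[6,0,1.35],"twist":[0,0,0],"jaw":1}]'; python3 go.py 443.4 315.2 68.5 90
```

```text
time_s: 33.15
eef_pos: [456.1, 251.9, 220.1]
ee_rot: [0.5, -0.5, -0.5, 0.5]
force: [1.9, -0.2, 1.1]
grip_width: 0.999
time_s: 33.98
eef_pos: [443.8, 309.7, 220.4]
ee_rot: [-0.5, 0.5, 0.5, -0.5]
force: [-0.0, 0.1, -0.2]
grip_width: 0.999
t 33.98 tcp [443.8 309.7 220.4] yaw 89.97 tilt 0.01 grip 0.999 F [-0.   0.1 -0.2]
delta_cm [0.55, 15.19, 0.04] twist [0.0, -0.001, 0.0]
```

```bash
python3 -m handwheel '[{"delta_pos":[0.55,1,0.04],"twist":[0,0,0],"jaw":1},{"delta_pos":[0.55,3.5,0.04],"twist":[0,0,0],"jaw":1},{"delta_pos":[0.55,6.5,0.04],"twist":[0,0,0],"jaw":1},{"delta_pos":[0.55,9.5,0.04],"twist":[0,0,0],"jaw":1},{"delta_pos":[0.55,12,0.04],"twist":[0,0,0],"jaw":1},{"delta_pos":[0.55,13.7,0.04],"twist":[0,0,0],"jaw":1},{"delta_pos":[0.55,14.7,0.04],"twist":[0,0,0],"jaw":1},{"delta_pos":[0.55,15.2,0.04],"twist":[0,0,0],"jaw":1},{"delta_pos":[0.55,15.2,0.04],"twist":[0,0,0],"jaw":1},{"delta_pos":[0.55,15.2,0.04],"twist":[0,0,0],"jaw":0.85}]' 40 && python3 -m handwheel '[{"delta_pos":[0,0,0],"twist":[0,0,0],"jaw":0.75},{"delta_pos":[0,0,0],"twist":[0,0,0],"jaw":0.65},{"delta_pos":[0,0,0],"twist":[0,0,0],"jaw":0.5},{"delta_pos":[0,0,0],"twist":[0,0,0],"jaw":0.5},{"delta_pos":[0,0,0],"twist":[0,0,0],"jaw":0.5},{"delta_pos":[0,0,0],"twist":[0,0,0],"jaw":0.5},{"delta_pos":[0,0,0],"twist":[0,0,0],"jaw":0.5},{"delta_pos":[0,0,0],"twist":[0,0,0],"jaw":0.5},{"delta_pos":[0,0,0],"twist":[0,0,0],"jaw":0.5},{"delta_pos":[0,0,0],"twist":[0,0,0],"jaw":0.5}]'; python3 go.py 565.4 -11.9 68.5 90
```

```text
time_s: 34.82
eef_pos: [443.6, 315.9, 69.0]
ee_rot: [-0.5, 0.5, 0.5, -0.5]
force: [0.5, 0.1, 0.0]
grip_width: 0.878
time_s: 35.65
eef_pos: [443.7, 315.8, 69.5]
ee_rot: [-0.5, 0.5, 0.501, -0.499]
force: [-1.3, -1.0, 6.2]
grip_width: 0.648
t 35.65 tcp [443.7 315.8  69.5] yaw 90.01 tilt 0.12 grip 0.648 F [-1.3 -1.   6.2]
delta_cm [-32.77, 0.1, -12.16] twist [0.002, 0.0, 0.001]
```

Now carry the jar back.

```bash
python3 -m handwheel '[{"delta_pos":[0,-0.5,0],"twist":[0,0,0],"jaw":0.5},{"delta_pos":[0,-1.5,0],"twist":[0,0,0],"jaw":0.5},{"delta_pos":[0,-3,0],"twist":[0,0,0],"jaw":0.5},{"delta_pos":[0,-5,0],"twist":[0,0,0],"jaw":0.5},{"delta_pos":[0,-7,0],"twist":[0,0,0],"jaw":0.5},{"delta_pos":[0,-8.5,0],"twist":[0,0,0],"jaw":0.5},{"delta_pos":[-1,-9.6,-0.4],"twist":[0,0,0],"jaw":0.5},{"delta_pos":[-2.5,-10,-1],"twist":[0,0,0],"jaw":0.5},{"delta_pos":[-5,-10,-1.9],"twist":[0,0,0],"jaw":0.5},{"delta_pos":[-7.5,-10,-2.8],"twist":[0,0,0],"jaw":0.5}]' && python3 -m handwheel '[{"delta_pos":[-3,0,-1.1],"twist":[0,0,0],"jaw":0.5},{"delta_pos":[-6,0,-2.2],"twist":[0,0,0],"jaw":0.5},{"delta_pos":[-9,0,-3.4],"twist":[0,0,0],"jaw":0.5},{"delta_pos":[-12,0,-4.5],"twist":[0,0,0],"jaw":0.5},{"delta_pos":[-15,0,-5.6],"twist":[0,0,0],"jaw":0.5},{"delta_pos":[-18,0,-6.7],"twist":[0,0,0],"jaw":0.5},{"delta_pos":[-20.5,0,-7.6],"twist":[0,0,0],"jaw":0.5},{"delta_pos":[-22.8,0,-8.5],"twist":[0,0,0],"jaw":0.5},{"delta_pos":[-24.6,0,-9.2],"twist":[0,0,0],"jaw":0.5},{"delta_pos":[-25.25,0,-9.35],"twist":[0,0,0],"jaw":0.5}]' && python3 -m handwheel '[{"delta_pos":[0,0,0],"twist":[0,0,0],"jaw":0.5},{"delta_pos":[0,0.5,0],"twist":[0,0,0],"jaw":0.5},{"delta_pos":[0,1.5,0],"twist":[0,0,0],"jaw":0.5},{"delta_pos":[0,3,0],"twist":[0,0,0],"jaw":0.5},{"delta_pos":[0,4.5,0],"twist":[0,0,0],"jaw":0.5},{"delta_pos":[0,6,0],"twist":[0,0,0],"jaw":0.5},{"delta_pos":[0,7.2,0],"twist":[0,0,0],"jaw":0.5},{"delta_pos":[0,8,0],"twist":[0,0,0],"jaw":0.5},{"delta_pos":[0,8.5,0],"twist":[0,0,0],"jaw":0.5},{"delta_pos":[0,8.6,0],"twist":[0,0,0],"jaw":0.5}]'; python3 go.py 565.4 -11.9 74.3 90
```

```text
time_s: 36.48
eef_pos: [471.3, 239.4, 168.9]
ee_rot: [-0.5, 0.5, 0.5, -0.5]
force: [1.3, 0.4, -2.3]
grip_width: 0.653
time_s: 37.32
eef_pos: [565.1, -15.0, 168.3]
ee_rot: [-0.501, 0.501, 0.499, -0.5]
force: [-0.1, -0.6, -2.7]
grip_width: 0.646
time_s: 38.15
eef_pos: [564.2, -11.2, 81.3]
ee_rot: [0.5, -0.499, -0.5, 0.501]
force: [0.1, 0.2, -2.6]
grip_width: 0.652
t 38.15 tcp [564.2 -11.2  81.3] yaw 90.05 tilt 0.09 grip 0.652 F [ 0.1  0.2 -2.6]
delta_cm [-0.07, 0.7, -0.12] twist [-0.002, 0.001, 0.0]
```

```bash
python3 -m handwheel '[{"delta_pos":[-0.05,0.1,-0.1],"twist":[0,0,0],"jaw":0.5},{"delta_pos":[-0.05,0.2,-0.1],"twist":[0,0,0],"jaw":0.5},{"delta_pos":[-0.05,0.3,-0.1],"twist":[0,0,0],"jaw":0.5},{"delta_pos":[-0.05,0.4,-0.1],"twist":[0,0,0],"jaw":0.5},{"delta_pos":[-0.05,0.5,-0.1],"twist":[0,0,0],"jaw":0.5},{"delta_pos":[-0.05,0.6,-0.1],"twist":[0,0,0],"jaw":0.5},{"delta_pos":[-0.05,0.7,-0.1],"twist":[0,0,0],"jaw":0.5},{"delta_pos":[-0.05,0.7,-0.1],"twist":[0,0,0],"jaw":0.5},{"delta_pos":[-0.05,0.7,-0.1],"twist":[0,0,0],"jaw":0.5},{"delta_pos":[-0.05,0.7,-0.1],"twist":[0,0,0],"jaw":0.5}]'; python3 go.py 565.4 -11.9 74.3 90
```

```text
time_s: 38.98
eef_pos: [565.9, -12.4, 75.6]
ee_rot: [-0.5, 0.5, 0.5, -0.5]
force: [1.4, -0.1, 1.0]
grip_width: 0.643
t 38.98 tcp [565.9 -12.4  75.6] yaw 90.01 tilt 0.04 grip 0.643 F [ 1.4 -0.1  1. ]
delta_cm [0.05, 0.13, 0.05] twist [0.001, 0.0, -0.0]
```

```bash
python3 -m handwheel '[{"delta_pos":[0,0.05,0],"twist":[0,0,0],"jaw":0.5},{"delta_pos":[0,0.05,0],"twist":[0,0,0],"jaw":0.75},{"delta_pos":[0,0.05,0],"twist":[0,0,0],"jaw":0.9},{"delta_pos":[0,0,0],"twist":[0,0,0],"jaw":1},{"delta_pos":[0,0,0],"twist":[0,0,0],"jaw":1},{"delta_pos":[0,-1,0],"twist":[0,0,0],"jaw":1},{"delta_pos":[0,-3,0],"twist":[0,0,0],"jaw":1},{"delta_pos":[0,-6,0],"twist":[0,0,0],"jaw":1},{"delta_pos":[0,-9.5,0],"twist":[0,0,0],"jaw":1},{"delta_pos":[0,-13,0],"twist":[0,0,0],"jaw":1}]'&& python3 -m handwheel '[{"delta_pos":[1.5,-1.5,0.2],"twist":[0,0,0],"jaw":1},{"delta_pos":[4.5,-2,0.6],"twist":[0,0,0],"jaw":1},{"delta_pos":[8.5,-2,1.2],"twist":[0,0,0],"jaw":1},{"delta_pos":[12.5,-2,1.8],"twist":[0,0,0],"jaw":1},{"delta_pos":[16.5,-2,2.3],"twist":[0,0,0],"jaw":1},{"delta_pos":[20.5,-2,2.9],"twist":[0,0,0],"jaw":1},{"delta_pos":[24.5,-2,3.5],"twist":[0,0,0],"jaw":1},{"delta_pos":[28,-2,4],"twist":[0,0,0],"jaw":1},{"delta_pos":[30.2,-2,4.3],"twist":[0,0,0],"jaw":1},{"delta_pos":[31.3,-2,4.5],"twist":[0,0,0],"jaw":1}]' && python3 -m handwheel '[{"delta_pos":[0,0,0],"twist":[0,0,0],"jaw":1},{"delta_pos":[0,0,0],"twist":[0,0,0],"jaw":1},{"delta_pos":[0,0,0],"twist":[0,0,0],"jaw":1},{"delta_pos":[0,0,0],"twist":[0,0,0],"jaw":1},{"delta_pos":[0,0,0],"twist":[0,0,0],"jaw":1},{"delta_pos":[0,0,0],"twist":[0,0,0],"jaw":1},{"delta_pos":[0,0,0],"twist":[0,0,0],"jaw":1},{"delta_pos":[0,0,0],"twist":[0,0,0],"jaw":1},{"delta_pos":[0,0,0],"twist":[0,0,0],"jaw":1},{"delta_pos":[0,0,0],"twist":[0,0,0],"jaw":1}]'; python3 go.py 521.2 301.2 75 90
python3 - <<'E'
from rig import imaging; import cv2, numpy as np
from meas import *
for n in ("scene",):
    c=imaging.capture(n); cv2.imwrite(f"pics/{n}9.png",c["frame"][:,:,::-1]); np.savez(f"{n}9.npz",**c)
    P,ok=cloud(c); print(n,"weight",circ(P[ok],[543,-290],19,72,106,26),"jar",circ(P[ok],[565,-12],28,45,112,36))
    m=ok&(np.hypot(P[...,0]-521,P[...,1]-301)<40)&(P[...,2]>113)&(P[...,2]<124); rr=cv2.minAreaRect(P[m][:,:2].astype(np.float32)); print(rr)
E
```

```text
time_s: 39.82
eef_pos: [565.3, -12.3, 207.4]
ee_rot: [0.5, -0.5, -0.5, 0.5]
force: [1.2, -0.5, 0.7]
grip_width: 1.001
time_s: 40.65
eef_pos: [519.7, 303.4, 225.9]
ee_rot: [-0.499, 0.499, 0.501, -0.501]
force: [-0.0, 0.9, -0.7]
grip_width: 1.001
time_s: 41.48
eef_pos: [520.7, 300.6, 225.3]
ee_rot: [0.5, -0.5, -0.5, 0.5]
force: [-0.4, -0.9, 0.2]
grip_width: 1.001
t 41.48 tcp [520.7 300.6 225.3] yaw 90.01 tilt 0.0 grip 1.001 F [-0.4 -0.9  0.2]
delta_cm [0.06, 15.03, -0.05] twist [0.0, 0.0, -0.0]
scene weight (array([ 543.5, -290.8]), 343, 0.42) jar (array([566.6, -13.6]), 737, 0.51)
((521.7687377929688, 299.8973693847656), (50.54291915893555, 51.441734313964844), 1.398944616317749)
```

View pics/scene9.png

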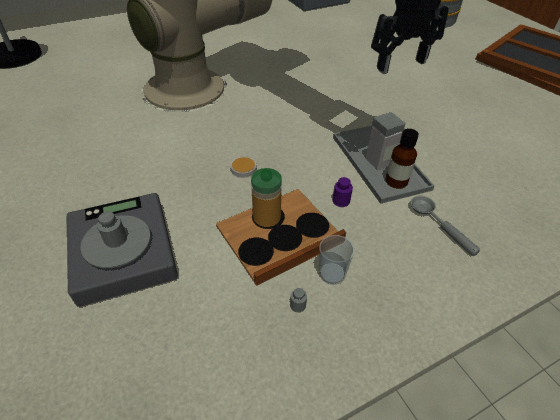

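```bash
python3 -m handwheel '[{"delta_pos":[0.05,1,-0.05],"twist":[0,0,0],"jaw":1},{"delta_pos":[0.05,3.5,-0.05],"twist":[0,0,0],"jaw":1},{"delta_pos":[0.05,6.5,-0.05],"twist":[0,0,0],"jaw":1},{"delta_pos":[0.05,9.5,-0.05],"twist":[0,0,0],"jaw":1},{"delta_pos":[0.05,12,-0.05],"twist":[0,0,0],"jaw":1},{"delta_pos":[0.05,13.7,-0.05],"twist":[0,0,0],"jaw":1},{"delta_pos":[0.05,14.7,-0.05],"twist":[0,0,0],"jaw":1},{"delta_pos":[0.05,15,-0.05],"twist":[0,0,0],"jaw":1},{"delta_pos":[0.05,15,-0.05],"twist":[0,0,0],"jaw":0.9},{"delta_pos":[0.05,15,-0.05],"twist":[0,0,0],"jaw":0.75}]' && python3 -m handwheel '[{"delta_pos":[0,0,0],"twist":[0,0,0],"jaw":0.65},{"delta_pos":[0,0,0],"twist":[0,0,0],"jaw":0.55},{"delta_pos":[0,0,0],"twist":[0,0,0],"jaw":0.4},{"delta_pos":[0,0,0],"twist":[0,0,0],"jaw":0.4},{"delta_pos":[0,0,0],"twist":[0,0,0],"jaw":0.4},{"delta_pos":[0,0,0],"twist":[0,0,0],"jaw":0.4},{"delta_pos":[0,0,0],"twist":[0,0,0],"jaw":0.4},{"delta_pos":[0,0,0],"twist":[0,0,0],"jaw":0.4},{"delta_pos":[0,0,0],"twist":[0,0,0],"jaw":0.4},{"delta_pos":[0,0,0],"twist":[0,0,0],"jaw":0.4}]'; python3 go.py 634.6 -68.5 75 90
```

```text
time_s: 42.37
eef_pos: [521.7, 301.4, 76.3]
ee_rot: [-0.5, 0.5, 0.501, -0.5]
force: [0.2, 0.6, -0.1]
grip_width: 0.78
time_s: 43.2
eef_pos: [521.8, 301.4, 76.6]
ee_rot: [-0.5, 0.5, 0.501, -0.499]
force: [-0.9, 1.7, 6.6]
grip_width: 0.584
t 43.2 tcp [521.8 301.4  76.6] yaw 90.01 tilt 0.14 grip 0.584 F [-0.9  1.7  6.6]
delta_cm [-37.0, 0.16, -11.27] twist [0.002, 0.0, 0.001]
```

```bash
python3 -m handwheel '[{"delta_pos":[0,-0.5,0],"twist":[0,0,0],"jaw":0.4},{"delta_pos":[0,-1.5,0],"twist":[0,0,0],"jaw":0.4},{"delta_pos":[0,-3,0],"twist":[0,0,0],"jaw":0.4},{"delta_pos":[0,-5,0],"twist":[0,0,0],"jaw":0.4},{"delta_pos":[0,-7,0],"twist":[0,0,0],"jaw":0.4},{"delta_pos":[0,-8.7,0],"twist":[0,0,0],"jaw":0.4},{"delta_pos":[-1,-9.8,0],"twist":[0,0,0],"jaw":0.4},{"delta_pos":[-2.5,-10.2,0],"twist":[0,0,0],"jaw":0.4},{"delta_pos":[-5,-10.2,0],"twist":[0,0,0],"jaw":0.4},{"delta_pos":[-7.5,-10.2,0],"twist":[0,0,0],"jaw":0.4}]' && python3 -m handwheel '[{"delta_pos":[-2.5,0,-0.5],"twist":[0,0,0],"jaw":0.4},{"delta_pos":[-5,0,-2],"twist":[0,0,0],"jaw":0.4},{"delta_pos":[-7.5,0,-4],"twist":[0,0,0],"jaw":0.4},{"delta_pos":[-10,0,-6],"twist":[0,0,0],"jaw":0.4},{"delta_pos":[-12.5,0,-8],"twist":[0,0,0],"jaw":0.4},{"delta_pos":[-15,0,-10],"twist":[0,0,0],"jaw":0.4},{"delta_pos":[-17.5,0,-11],"twist":[0,0,0],"jaw":0.4},{"delta_pos":[-20.5,0,-11.3],"twist":[0,0,0],"jaw":0.4},{"delta_pos":[-23.5,0,-11.3],"twist":[0,0,0],"jaw":0.4},{"delta_pos":[-26,0,-11.3],"twist":[0,0,0],"jaw":0.4}]' && python3 -m handwheel '[{"delta_pos":[-2,0,0],"twist":[0,0,0],"jaw":0.4},{"delta_pos":[-3.2,0,0],"twist":[0,0,0],"jaw":0.4},{"delta_pos":[-3.5,0,0],"twist":[0,0,0],"jaw":0.4},{"delta_pos":[-3.5,0.5,0],"twist":[0,0,0],"jaw":0.4},{"delta_pos":[-3.5,1.5,0],"twist":[0,0,0],"jaw":0.4},{"delta_pos":[-3.5,3,0],"twist":[0,0,0],"jaw":0.4},{"delta_pos":[-3.5,4.5,0],"twist":[0,0,0],"jaw":0.4},{"delta_pos":[-3.5,6,0],"twist":[0,0,0],"jaw":0.4},{"delta_pos":[-3.5,7,0],"twist":[0,0,0],"jaw":0.4},{"delta_pos":[-3.5,7.5,0],"twist":[0,0,0],"jaw":0.4}]'; python3 go.py 634.6 -68.5 80.7 90
```

```text
time_s: 44.03
eef_pos: [520.6, 224.2, 176.8]
ee_rot: [0.5, -0.5, -0.5, 0.501]
force: [1.5, 0.1, -2.9]
grip_width: 0.58
time_s: 44.87
eef_pos: [633.2, -37.2, 176.2]
ee_rot: [0.501, -0.5, -0.499, 0.5]
force: [-0.3, 0.6, -2.4]
grip_width: 0.581
time_s: 45.7
eef_pos: [633.4, -67.5, 100.0]
ee_rot: [0.501, -0.499, -0.5, 0.501]
force: [0.1, -0.3, -2.1]
grip_width: 0.581
t 45.7 tcp [633.4 -67.5 100. ] yaw 90.09 tilt 0.18 grip 0.581 F [ 0.1 -0.3 -2.1]
delta_cm [-0.1, 1.93, -0.12] twist [-0.003, 0.002, 0.001]
```

```bash
python3 -m handwheel '[{"delta_pos":[-0.05,0.5,-0.05],"twist":[0,0,0],"jaw":0.4},{"delta_pos":[-0.05,1,-0.05],"twist":[0,0,0],"jaw":0.4},{"delta_pos":[-0.05,1.4,-0.05],"twist":[0,0,0],"jaw":0.4},{"delta_pos":[-0.05,1.6,-0.05],"twist":[0,0,0],"jaw":0.4},{"delta_pos":[-0.05,1.7,-0.05],"twist":[0,0,0],"jaw":0.4},{"delta_pos":[-0.05,1.8,-0.05],"twist":[0,0,0],"jaw":0.4},{"delta_pos":[-0.05,1.9,-0.05],"twist":[0,0,0],"jaw":0.4},{"delta_pos":[-0.05,2,-0.05],"twist":[0,0,0],"jaw":0.4},{"delta_pos":[-0.05,2,-0.05],"twist":[0,0,0],"jaw":0.4},{"delta_pos":[-0.05,2,-0.05],"twist":[0,0,0],"jaw":0.4}]'; python3 go.py 634.6 -68.5 80.7 90
```

```text
time_s: 46.53
eef_pos: [634.9, -69.4, 82.6]
ee_rot: [-0.5, 0.5, 0.5, -0.5]
force: [-0.4, 0.6, -0.4]
grip_width: 0.582
t 46.53 tcp [634.9 -69.4  82.6] yaw 90.01 tilt 0.04 grip 0.582 F [-0.4  0.6 -0.4]
delta_cm [0.09, 0.19, 0.03] twist [0.001, 0.0, -0.0]
```

Touching down; a further 1 mm, then release and go for the bottle.

```bash
python3 -m handwheel '[{"delta_pos":[0,0.05,0],"twist":[0,0,0],"jaw":0.4},{"delta_pos":[0,0.1,0],"twist":[0,0,0],"jaw":0.4},{"delta_pos":[0,0.1,0],"twist":[0,0,0],"jaw":0.4},{"delta_pos":[0,0.1,0],"twist":[0,0,0],"jaw":0.65},{"delta_pos":[0,0.1,0],"twist":[0,0,0],"jaw":0.8},{"delta_pos":[0,0.05,0],"twist":[0,0,0],"jaw":1},{"delta_pos":[0,0,0],"twist":[0,0,0],"jaw":1},{"delta_pos":[0,-2,0],"twist":[0,0,0],"jaw":1},{"delta_pos":[0,-5,0],"twist":[0,0,0],"jaw":1},{"delta_pos":[0,-8.5,0],"twist":[0,0,0],"jaw":1}]'&& python3 -m handwheel '[{"delta_pos":[0,-3,0],"twist":[0,0,0],"jaw":1},{"delta_pos":[0.5,-6,0],"twist":[0,0,0],"jaw":1},{"delta_pos":[2.5,-7,0.3],"twist":[0,0,0],"jaw":1},{"delta_pos":[6,-7,0.7],"twist":[0,0,0],"jaw":1},{"delta_pos":[10,-7,1.2],"twist":[0,0,0],"jaw":1},{"delta_pos":[14,-7,1.7],"twist":[0,0,0],"jaw":1},{"delta_pos":[18,-7,2.2],"twist":[0,0,0],"jaw":0.9},{"delta_pos":[22,-7,2.6],"twist":[0,0,0],"jaw":0.8},{"delta_pos":[26,-7,3.1],"twist":[0,0,0],"jaw":0.8},{"delta_pos":[30,-7,3.6],"twist":[0,0,0],"jaw":0.8}]'; python3 go.py 592.3 294.7 235 90
```

```text
time_s: 47.37
eef_pos: [633.9, -69.1, 166.8]
ee_rot: [0.501, -0.499, -0.499, 0.501]
force: [0.5, 0.7, 0.2]
grip_width: 0.998
time_s: 48.2
eef_pos: [598.1, 232.6, 237.4]
ee_rot: [-0.5, 0.5, 0.5, -0.5]
force: [0.4, 0.6, 0.9]
grip_width: 0.802
t 48.2 tcp [598.1 232.6 237.4] yaw 90.01 tilt 0.01 grip 0.802 F [0.4 0.6 0.9]
delta_cm [6.21, 0.24, 0.58] twist [0.0, 0.0, 0.0]
```

```bash
python3 -m handwheel '[{"delta_pos":[2.5,0,0.2],"twist":[0,0,0],"jaw":0.8},{"delta_pos":[4.5,0,0.4],"twist":[0,0,0],"jaw":0.8},{"delta_pos":[5.8,0,0.55],"twist":[0,0,0],"jaw":0.8},{"delta_pos":[6.3,0,0.6],"twist":[0,0,0],"jaw":0.8},{"delta_pos":[6.3,0,0.6],"twist":[0,0,0],"jaw":0.8},{"delta_pos":[6.3,0,0.6],"twist":[0,0,0],"jaw":0.8},{"delta_pos":[6.3,0,0.6],"twist":[0,0,0],"jaw":0.8},{"delta_pos":[6.3,0,0.6],"twist":[0,0,0],"jaw":0.8},{"delta_pos":[6.3,0,0.6],"twist":[0,0,0],"jaw":0.8},{"delta_pos":[6.3,0,0.6],"twist":[0,0,0],"jaw":0.8}]'; python3 go.py 592.3 294.7 105 90
python3 - <<'E'
from rig import imaging; import cv2, numpy as np
from meas import *
for n in ("scene",):
    c=imaging.capture(n); cv2.imwrite(f"pics/{n}10.png",c["frame"][:,:,::-1]); np.savez(f"{n}10.npz",**c)
    P,ok=cloud(c); print(n,"bottle",circ(P[ok],[592,294],25,25,85,40),circ(P[ok],[592,294],16,112,130,25),"jar",circ(P[ok],[565,-12],28,45,112,36))
    m=ok&(np.hypot(P[...,0]-633,P[...,1]+68)<48)&(P[...,2]>119)&(P[...,2]<130); rr=cv2.minAreaRect(P[m][:,:2].astype(np.float32)); print(rr)
E
```

```text
time_s: 49.03
eef_pos: [592.9, 293.1, 237.4]
ee_rot: [-0.5, 0.5, 0.5, -0.5]
force: [-0.2, 0.1, 0.3]
grip_width: 0.797
t 49.03 tcp [592.9 293.1 237.4] yaw 89.97 tilt 0.0 grip 0.797 F [-0.2  0.1  0.3]
delta_cm [0.16, 13.24, 0.06] twist [0.0, -0.001, -0.0]
scene bottle (array([592.9, 293.9]), 544, 0.59) (array([592.8, 294.5]), 120, 0.63) jar (array([566.6, -13.5]), 468, 0.46)
((634.7461547851562, -70.6402816772461), (51.94487762451172, 49.343902587890625), 1.0130285024642944)
```

View pics/scene10.png

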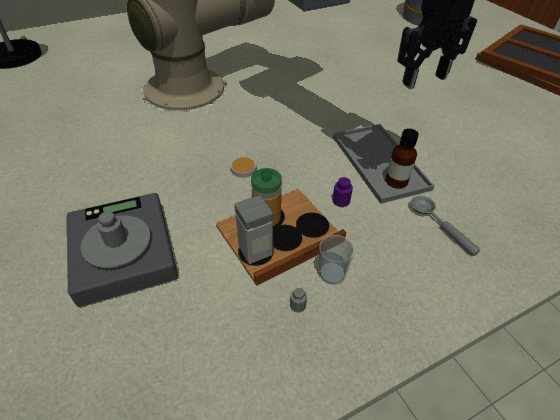

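```bash
python3 -m handwheel '[{"delta_pos":[0.15,1,0.05],"twist":[0,0,0],"jaw":0.8},{"delta_pos":[0.15,3,0.05],"twist":[0,0,0],"jaw":0.8},{"delta_pos":[0.15,5.5,0.05],"twist":[0,0,0],"jaw":0.8},{"delta_pos":[0.15,8,0.05],"twist":[0,0,0],"jaw":0.8},{"delta_pos":[0.15,10,0.05],"twist":[0,0,0],"jaw":0.8},{"delta_pos":[0.15,11.5,0.05],"twist":[0,0,0],"jaw":0.8},{"delta_pos":[0.15,12.6,0.05],"twist":[0,0,0],"jaw":0.8},{"delta_pos":[0.15,13.1,0.05],"twist":[0,0,0],"jaw":0.8},{"delta_pos":[0.15,13.1,0.05],"twist":[0,0,0],"jaw":0.8},{"delta_pos":[0.15,13.1,0.05],"twist":[0,0,0],"jaw":0.7}]' 40 && python3 -m handwheel '[{"delta_pos":[0,0,0],"twist":[0,0,0],"jaw":0.5},{"delta_pos":[0,0,0],"twist":[0,0,0],"jaw":0.4},{"delta_pos":[0,0,0],"twist":[0,0,0],"jaw":0.2},{"delta_pos":[0,0,0],"twist":[0,0,0],"jaw":0.2},{"delta_pos":[0,0,0],"twist":[0,0,0],"jaw":0.2},{"delta_pos":[0,0,0],"twist":[0,0,0],"jaw":0.2},{"delta_pos":[0,0,0],"twist":[0,0,0],"jaw":0.2},{"delta_pos":[0,0,0],"twist":[0,0,0],"jaw":0.2},{"delta_pos":[0,0,0],"twist":[0,0,0],"jaw":0.2},{"delta_pos":[0,0,0],"twist":[0,0,0],"jaw":0.2}]'; python3 go.py 625 59.8 105 90
```

```text
time_s: 49.92
eef_pos: [592.5, 295.3, 106.9]
ee_rot: [-0.5, 0.5, 0.5, -0.5]
force: [-0.3, 0.5, 0.1]
grip_width: 0.705
time_s: 50.75
eef_pos: [592.6, 295.3, 107.4]
ee_rot: [-0.5, 0.5, 0.501, -0.499]
force: [-0.3, -1.4, 5.8]
grip_width: 0.361
t 50.75 tcp [592.6 295.3 107.4] yaw 90.01 tilt 0.11 grip 0.361 F [-0.3 -1.4  5.8]
delta_cm [-23.55, 0.24, -3.23] twist [0.002, 0.0, 0.0]
```

```bash
python3 -m handwheel '[{"delta_pos":[0,-0.5,0],"twist":[0,0,0],"jaw":0.2},{"delta_pos":[0,-1.5,0],"twist":[0,0,0],"jaw":0.2},{"delta_pos":[0,-3,0],"twist":[0,0,0],"jaw":0.2},{"delta_pos":[0,-5,0],"twist":[0,0,0],"jaw":0.2},{"delta_pos":[0,-7,0],"twist":[0,0,0],"jaw":0.2},{"delta_pos":[-0.3,-8.5,0],"twist":[0,0,0],"jaw":0.2},{"delta_pos":[-1,-9.4,-0.1],"twist":[0,0,0],"jaw":0.2},{"delta_pos":[-2.5,-9.5,-0.3],"twist":[0,0,0],"jaw":0.2},{"delta_pos":[-4.5,-9.5,-0.6],"twist":[0,0,0],"jaw":0.2},{"delta_pos":[-7,-9.5,-1],"twist":[0,0,0],"jaw":0.2}]' && python3 -m handwheel '[{"delta_pos":[-2.5,0,-0.4],"twist":[0,0,0],"jaw":0.2},{"delta_pos":[-5,0,-0.7],"twist":[0,0,0],"jaw":0.2},{"delta_pos":[-7.5,0,-1],"twist":[0,0,0],"jaw":0.2},{"delta_pos":[-10,0,-1.4],"twist":[0,0,0],"jaw":0.2},{"delta_pos":[-12.5,0,-1.7],"twist":[0,0,0],"jaw":0.2},{"delta_pos":[-14.5,0,-2],"twist":[0,0,0],"jaw":0.2},{"delta_pos":[-15.8,0,-2.2],"twist":[0,0,0],"jaw":0.2},{"delta_pos":[-16.45,0,-2.25],"twist":[0,0,0],"jaw":0.2},{"delta_pos":[-16.45,0,-2.25],"twist":[0,0,0],"jaw":0.2},{"delta_pos":[-16.45,0,-2.25],"twist":[0,0,0],"jaw":0.2}]' && python3 -m handwheel '[{"delta_pos":[0,0.5,0],"twist":[0,0,0],"jaw":0.2},{"delta_pos":[0,1.5,0],"twist":[0,0,0],"jaw":0.2},{"delta_pos":[0,3,0],"twist":[0,0,0],"jaw":0.2},{"delta_pos":[0,4.5,0],"twist":[0,0,0],"jaw":0.2},{"delta_pos":[0,6,0],"twist":[0,0,0],"jaw":0.2},{"delta_pos":[0,7.2,0],"twist":[0,0,0],"jaw":0.2},{"delta_pos":[0,7.9,0],"twist":[0,0,0],"jaw":0.2},{"delta_pos":[0,8.2,0],"twist":[0,0,0],"jaw":0.2},{"delta_pos":[0,8.3,0],"twist":[0,0,0],"jaw":0.2},{"delta_pos":[0,8.3,0],"twist":[0,0,0],"jaw":0.2}]'; python3 go.py 625 59.8 111 90
```

```text
time_s: 51.58
eef_pos: [601.7, 224.1, 200.3]
ee_rot: [0.5, -0.499, -0.5, 0.501]
force: [0.2, 0.5, -3.1]
grip_width: 0.36
time_s: 52.42
eef_pos: [624.5, 61.0, 201.0]
ee_rot: [0.5, -0.5, -0.5, 0.5]
force: [0.6, -0.1, -2.1]
grip_width: 0.362
time_s: 53.25
eef_pos: [624.9, 60.7, 118.6]
ee_rot: [-0.5, 0.5, 0.5, -0.5]
force: [-0.1, -0.2, -2.8]
grip_width: 0.358
t 53.25 tcp [624.9  60.7 118.6] yaw 90.02 tilt 0.04 grip 0.358 F [-0.1 -0.2 -2.8]
delta_cm [-0.09, 0.76, -0.01] twist [0.001, 0.0, -0.0]
```

```bash
python3 -m handwheel '[{"delta_pos":[-0.1,0.1,0],"twist":[0,0,0],"jaw":0.2},{"delta_pos":[-0.1,0.2,0],"twist":[0,0,0],"jaw":0.2},{"delta_pos":[-0.1,0.3,0],"twist":[0,0,0],"jaw":0.2},{"delta_pos":[-0.1,0.4,0],"twist":[0,0,0],"jaw":0.2},{"delta_pos":[-0.1,0.5,0],"twist":[0,0,0],"jaw":0.2},{"delta_pos":[-0.1,0.6,0],"twist":[0,0,0],"jaw":0.2},{"delta_pos":[-0.1,0.65,0],"twist":[0,0,0],"jaw":0.2},{"delta_pos":[-0.1,0.65,0],"twist":[0,0,0],"jaw":0.2},{"delta_pos":[-0.1,0.65,0],"twist":[0,0,0],"jaw":0.2},{"delta_pos":[-0.1,0.65,0],"twist":[0,0,0],"jaw":0.2}]'; python3 go.py 625 59.8 111 90
```

```text
time_s: 54.08
eef_pos: [625.3, 59.6, 113.4]
ee_rot: [-0.499, 0.501, 0.501, -0.5]
force: [-2.6, -0.2, 7.7]
grip_width: 0.358
t 54.08 tcp [625.3  59.6 113.4] yaw 90.01 tilt 0.13 grip 0.358 F [-2.6 -0.2  7.7]
delta_cm [0.02, 0.24, 0.03] twist [0.002, 0.0, -0.0]
```

In contact. Release, retreat upward and away toward the robot.

```bash
python3 -m handwheel '[{"delta_pos":[0,-0.05,0],"twist":[0,0,0],"jaw":0.2},{"delta_pos":[0,-0.05,0],"twist":[0,0,0],"jaw":0.45},{"delta_pos":[0,-0.05,0],"twist":[0,0,0],"jaw":0.6},{"delta_pos":[0,-0.05,0],"twist":[0,0,0],"jaw":0.8},{"delta_pos":[0,-0.05,0],"twist":[0,0,0],"jaw":0.8},{"delta_pos":[0,-0.1,0],"twist":[0,0,0],"jaw":0.8},{"delta_pos":[0,-1,0],"twist":[0,0,0],"jaw":0.8},{"delta_pos":[0,-3,0],"twist":[0,0,0],"jaw":0.8},{"delta_pos":[0,-6,0],"twist":[0,0,0],"jaw":0.8},{"delta_pos":[0,-9.5,0],"twist":[0,0,0],"jaw":0.8}]' && python3 -m handwheel '[{"delta_pos":[0,-3,0],"twist":[0,0,0],"jaw":0.8},{"delta_pos":[1,-5,0],"twist":[0,0,0],"jaw":0.8},{"delta_pos":[3.5,-5,0],"twist":[0,0,0],"jaw":0.8},{"delta_pos":[7,-5,0],"twist":[0,0,0],"jaw":0.8},{"delta_pos":[11,-5,0.5],"twist":[0,0,0],"jaw":0.8},{"delta_pos":[15,-5,2],"twist":[0,0,0],"jaw":0.8},{"delta_pos":[18.5,-5,4],"twist":[0,0,0],"jaw":0.8},{"delta_pos":[22,-5,6],"twist":[0,0,0],"jaw":0.8},{"delta_pos":[25,-5,8],"twist":[0,0,0],"jaw":0.8},{"delta_pos":[27,-5,10],"twist":[0,0,0],"jaw":0.8}]' && python3 -m handwheel '[{"delta_pos":[1,0,2],"twist":[0,0,0],"jaw":0.8},{"delta_pos":[2,0,4],"twist":[0,0,0],"jaw":0.8},{"delta_pos":[2,0,5],"twist":[0,0,0],"jaw":0.8},{"delta_pos":[2,0,5],"twist":[0,0,0],"jaw":0.8},{"delta_pos":[2,0,5],"twist":[0,0,0],"jaw":0.8},{"delta_pos":[2,0,5],"twist":[0,0,0],"jaw":0.8},{"delta_pos":[2,0,5],"twist":[0,0,0],"jaw":0.8},{"delta_pos":[2,0,5],"twist":[0,0,0],"jaw":0.8},{"delta_pos":[2,0,5],"twist":[0,0,0],"jaw":0.8},{"delta_pos":[2,0,5],"twist":[0,0,0],"jaw":0.8}]'
python3 - <<'E'
from rig import imaging; import cv2, numpy as np
from meas import *
for n in ("scene","top"):
    c=imaging.capture(n); cv2.imwrite(f"pics/{n}11.png",c["frame"][:,:,::-1]); np.savez(f"{n}11.npz",**c)
for t in ("0","11"):
  for n,(P,F) in zip(("scene","top"),clouds(t)):
    print(t,n,"jar",circ(P,[565,-12],28,45,112,36),"bottle",circ(P,[625,59],25,30,88,31),"cap",circ(P,[625,59],16,117,136,22),"weight",circ(P,[543,-290],19,72,106,26))
    for nm,c0,z0,z1,rad in [("knobtop",[565,-12],124,140,20),("captop",[625,59],136,146,25),("canister",[634,-69],119,130,45),("weighttop",[543,-290],118,130,25)]:
        Q=P[(np.hypot(P[:,0]-c0[0],P[:,1]-c0[1])<rad)&(P[:,2]>z0)&(P[:,2]<z1)]
        if len(Q)>3: rr=cv2.minAreaRect(Q[:,:2].astype(np.float32)); print("  ",nm,np.round(rr[0],1),round(rr[2],1),Q[:,2].mean().round(1))
E
```

```text
time_s: 54.92
eef_pos: [624.0, 59.7, 207.3]
ee_rot: [0.501, -0.499, -0.499, 0.501]
force: [0.8, 0.9, 0.7]
grip_width: 0.8
time_s: 55.75
eef_pos: [523.0, 332.2, 257.4]
ee_rot: [-0.5, 0.499, 0.501, -0.5]
force: [0.5, -0.6, -0.9]
grip_width: 0.798
time_s: 56.58
eef_pos: [475.0, 349.4, 256.6]
ee_rot: [0.5, -0.5, -0.5, 0.5]
force: [-0.5, -0.7, -0.7]
grip_width: 0.798
0 scene jar (array([566. , -12.5]), 483, 0.45) bottle (array([625.9,  58.8]), 563, 0.43) cap (array([625.5,  59. ]), 142, 0.5) weight None
   knobtop [568.9 -13.2] 64.5 128.7
   captop [626.7  58. ] 3.6 139.9
   canister [635.5 -69.5] 89.8 124.8
0 top jar (array([564.5, -10.7]), 54, 0.13) bottle (array([623.7,  60.8]), 74, 0.22) cap (array([624.3,  60.9]), 23, 0.27) weight None
   knobtop [564.5 -10.9] 42.8 128.7
   captop [624.   60.4] 87.2 139.9
   canister [631.9 -66.8] 0.4 124.5
11 scene jar (array([566.5, -13.6]), 468, 0.49) bottle (array([625.4,  58.3]), 557, 0.48) cap (array([625.2,  58.5]), 141, 0.49) weight (array([ 543.5, -290.9]), 352, 0.47)
   knobtop [569.8 -15.5] 70.5 128.8
   captop [626.   57.4] 85.8 139.8
   canister [635.3 -70.5] 89.7 124.9
   weighttop [ 544.6 -291.5] 47.8 122.9
11 top jar (array([565.2, -11.8]), 57, 0.12) bottle (array([623.3,  60.2]), 75, 0.21) cap (array([623.8,  60.5]), 24, 0.17) weight (array([ 542.1, -289.5]), 116, 0.56)
   knobtop [564.6 -11. ] 43.2 128.9
   captop [623.3  60.4] 88.6 139.9
   canister [632.1 -68.1] 2.0 124.6
   weighttop [ 541.  -287.9] 88.6 122.2
```

View pics/scene11.png

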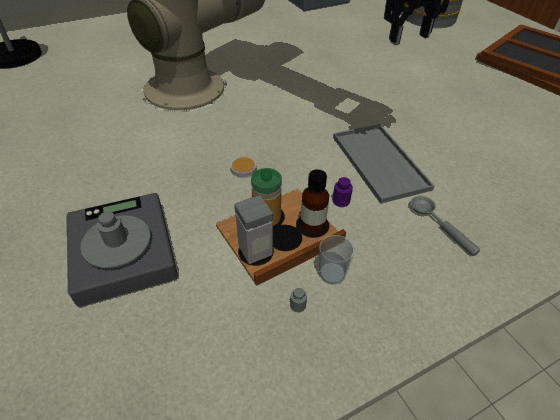

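View pics/top11.png

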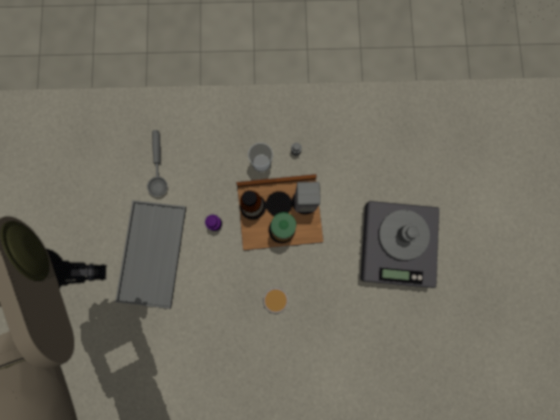

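The containers are back within about 1.5 mm of their starting spots, and the weight is within about 1 mm of the pan centre. The dish, beaker and scoop haven't moved, and the arm is clear of everything. Handing in.

```bash
python3 -c "
from rig import ctrl, telemetry
print(telemetry.sense()['dq'].round(4)); print(ctrl.finish_job())"
```

```text
[ 0.001  -0.0011 -0.0008 -0.0002  0.0004  0.0009]
the job is handed in; nothing more can be done
None
```

I moved the bottle, canister and jar onto the tray, set the weight on the middle of the pan, then put all three containers back where they stood. I handed the job in at about 57 s; no verdict was reported.

**Last checks, before and after pictures compared within each camera:**
- **Containers:** the jar, canister and bottle are each within about 1.5 mm of their starting spots. They look upright, and their top heights match the start.
- **Weight:** it stands upright within about 1 mm of the pan centre. I lowered it until it touched, with about 14 N on the pan, before letting go.
- **Bystanders:** by eye, the dish, beaker, scoop, purple look-alike and small weight are all where they were. I didn't measure these.

**Disagreements:** the two cameras differ by up to about 4 mm in absolute position, so I averaged them for the grasp and pan positions. The jar's knob in the scene view read about 2.5 mm off its start, but its side fit read only 1.2 mm. No check failed.

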